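# Thread a roller hook into a utensil rail and park it in its catch

## Task

Take the roller hook out of its wooden holder, thread its head into the open, flared end of the tabletop utensil rail and slide it gently along until it clicks home in the spring catch hidden inside the rail, then leave it hanging there. Feel for the catch: do not lean hard on the rail and do not ram the spring buffer behind the catch flat. Leave the tumbler and the shaker where they stand.

Things in the scene. Friction and masses are not known exactly. Their poses are not given: they have to be found in the camera images.
- hook: Roller hook, 144 mm tall, 90 g. Origin: centre of its grey plastic head (11 x 36 x 17 mm in x, y, z; round roller at the -y end, square at the +y end). A neck (6 mm high, 18 mm in y) runs to -x into an upright steel strip, 5 mm thick, 22 mm wide, centred at x = -16.5 mm. z is up. It fits the rail only with its x, y, z axes along the rail's; it goes in -y end first.
- hook_grip (a point): Centre of the ribbed grey grip tab to pinch, at (-16.5, 0, +45) mm in the hook's frame, same axes. The tab is 10 mm in x, 22 mm in y and reaches from 20 to 62 mm above the head's centre. Pinch it across its 22 mm width, fingers on the +y and -y sides.
- hook_foot (a point): Flat underside of the hook, at (-32.5, 0, -82) mm in its frame, same axes: here the strip (22 mm wide) bends to -x and up into an open hook that reaches x = -51 mm. This end stands in the holder at the start.
- holder: Fixed light wooden holder: foot 85 x 70 mm, pocket block 50 mm high, open on top. Origin: centre of its underside. The hook stands upright in the pocket, 40 mm deep, axes parallel to the holder's, head centre 32.5 mm to +x and 92 mm above the holder's origin. Lift it straight up at least 45 mm to clear.
- rail: Fixed utensil rail: dark wooden base 130 x 280 x 14 mm, two posts behind (+x), a 260 mm aluminium channel along y, 19 mm deep and 26 mm high outside. Origin: underside, below the channel's middle; channel centre line 170 mm up. Inside 14 mm (x) by 20 mm (z); closed but for a 9 mm high slot along the front (-x) face, walls 2.5 to 3 mm, and the open +y end.
- rail_mouth (a point): Centre of the open end of the channel, axes as the rail's: +y points out of the rail along the channel, +x to its back, z up. The walls flare outward by about 3 mm over the 11 mm beyond this point.
- rail_end (a point): Centre of the capped -y end of the channel. A parking catch is clamped inside the channel, its place not measured: latched, the head's centre is 68 to 148 mm in from the mouth, another place each time. About 50 mm before that, the head begins to ride over a sprung ramped tooth in the channel floor (1 to 5 N); then its front meets the buffer.
- buffer (a joint): How far the spring buffer hidden in the rail is pressed in, m: 0 untouched, 0.015 flat. It takes 1.5 N to start and 1.2 N more per mm (6.3 N at 4 mm, 14.7 N at 11 mm). Pressed by 4 to 5 mm, the tooth snaps up behind the head and holds it, also against a tug back; released it then stays near 0.004. More than 0.011 counts as rammed.
- tumbler: Bystander: clear tall tumbler standing upside down, 65 mm wide, 118 mm high; origin under its centre.
- shaker: Bystander: shaker, 44 mm wide, 90 mm high; origin under its centre.
There are look-alikes about, which are no part of the job. Of the things like the hook, leave any that is yellow; of the rest the smaller one is meant.

How it is judged:
By the outcome, as a careful person would: the job done as asked, in the order asked, and still so for the second after the job is handed in, with the robot touching nothing.
It also fails if it takes over 72 s, if anything falls off the work surface, if the arm or the gripper's body presses on something with over 40 N, if the wrist force passes 120 N, or if a joint passes its speed limit or range.

## Robot

A 6-joint arm with a two-finger parallel gripper is mounted at the origin on a cart in front of the work surface, level with it; the furniture and walls round the work are solid. World frame = base frame: x ahead of the robot, y to its left, z up, the work surface at z = 0. Lengths are in m, angles in degrees, forces in N, time in s.
With the tool pointing down it reaches from about 0.25 to 0.725 m from the base axis. Payload 9.7 kg.
Tool frame: the origin (TCP) lies between the finger pads; the fingertips stand 11 mm ahead of it and the grasp point (between the pads) lies 8 mm behind it; z points along the fingers, y is the direction in which the jaws open and shut (so a half turn about z gives the same grasp; the last joint's range is limited). The gripper opens to 85 mm and grips with 20 to 120 N. Pads are 22 mm wide; open, the fingers measure 114 mm over their backs; the gripper's body (76 mm by 85 mm) begins 54 mm behind the grasp point. The pads swing forward as they close: fully open they stand 13 mm farther back than shut.
Start: joints at [75.917, 4.979, 10.078, 95.1, 0, 90], TCP at [0.134, 0.533, 0.242] pointing down, gripper open.
Joint ranges: [-179.16, 179.16], [-48.56, 103.87], [-65.8, 70.77], [-126.05, 130.52], [-82.76, 87.17], [-180, 180]. Speed limits (degrees/s): [127.2, 127.2, 147.25, 180, 180, 180].

## Interface

Orientations are given as [roll, pitch, yaw] about the fixed x, y, z axes, in that order (R = Rz(yaw) Ry(pitch) Rx(roll)).
In Python, from workcell import bot gives the robot as it stands.
- The arm moves only by the tool play_rows, never from a script. Its argument "targets" is a list of rows, each an object of numbers: "fingers": the gripper command: -1 is shut, 1 is fully open, values between are in proportion; "x", "y", "z": the shift along the tool's x, y, z in m; "wx", "wy", "wz": the turn, a rotation vector about the tool's x, y, z in degrees. In form: [{"fingers": .., "x": .., "y": .., "z": .., "wx": .., "wy": .., "wz": ..}, ...]. A call has 1 to 20 rows; each row is the pose to reach, as a shift and turn from the pose commanded when the call began, along the tool's axes at that moment; what a row does not reach only later rows make up. A row lasts 1/12 s, in which the tool goes at most 41.7 mm and 7.16 degrees, less where a joint would pass 70% of its speed; a pose out of reach is approached as far as the arm can. A call with a gripper value outside its range is refused whole. The fingers move at their own pace and stop on an object; "grip_force" is the grip in N (left out, the last holds). Time passes only in rows, so rows that repeat a pose let the fingers close. It gives the time, the measured TCP pose, the force and the opening at its end, in the units of the state.
- bot.get_obs(): the state, without advancing time (a new reading comes with each control period).
- bot.camera(name): name is "scene" or "top" or "wrist"; returns (picture, depth): 400x640x3 uint8, blue, green, red; 400x640 float32, m along the optical axis (not along the pixel's ray), 0 where there is no reading.
- bot.get_calibration(name): a dict with "fx", "fy", "cx", "cy" (pixels), "distortion" ([k1, k2, p1, p2, k3] as OpenCV has them; the pictures are not rectified), "camera_from_world" (4x4, takes a point from world to camera coordinates). Camera axes: x right, y down, z forward; pixel columns grow to the right and rows downward; lengths in m; the calibration is good to about 2 mm. A picture is of the moment at which its call begins: read the wrist's pose just before it. get_calibration takes no time and is no camera call; for the wrist camera it gives the pose at the moment of the call.
- bot.job_done(): hands the job in, once; it reports no verdict.
Trained networks look in the newest picture that a camera, given by its name, has taken for a name from the list of things; names that differ only in an ending like _2 or _b are one class to them, and where a whole thing is asked for, a point or a joint stands for the part that bears it (a point fixed in the world has none). Each returns a list of dicts, best first, with "confidence" (0 to 1); they miss things now and then, are a little off and sometimes report something else, mostly with a low value. They report only what shows in the picture. A call takes as long as a camera call. They do not tell look-alikes from the thing itself.
- bot.look_for(query, camera): "extent" ([left, top, right, bottom] in pixels, round what is visible of it).
- bot.outline_of(query, camera): "region" (400x640 bool, what is visible of it) and "extent" ([left, top, right, bottom] in pixels, round what is visible of it).
- bot.place_of(query, camera): "point" ([row, column] in pixels: a listed point, or the origin of a listed thing).
The state is a dict: "time": time; "q": joint angles; "qd": joint speeds; "joint_efforts": joint torques, N m; "ee_pos": TCP position; "tcp_rot": TCP orientation; "wrist_force": force on the tool from outside, world axes, zero at the start; "torque": the same for the moment, N m; "opening": finger opening in m.
Only numpy, scipy, OpenCV 4.12 (cv2) and the standard library are available. Lean on these libraries where they do the work, as an engineer would, in place of code of your own. Each camera call takes 0.05 s, during which the arm holds its last target.

## Working session

There is one attempt and no reset: what is moved stays moved. The work goes in short steps, Python scripts to look and compute and a tool call to move; the robot and the scene stay as the last step left them, time stands still between calls to the robot, and variables do not carry over. Pictures are saved under pics/ and viewed, and the job is handed in when it is done.

Besides the shell and the picture viewer there is one more tool, called after ">>>" as name([rows], argument=value, ...), one row to a line, values as JSON. play_rows: Moves the arm, as the interface text tells. Its arguments: {"type":"object","properties":{"targets":{"type":"array","items":{"type":"object","properties":{"fingers":{"type":"number"},"x":{"type":"number"},"y":{"type":"number"},"z":{"type":"number"},"wx":{"type":"number"},"wy":{"type":"number"},"wz":{"type":"number"}}}},"grip_force":{"type":"number"}},"required":["targets"]}

```bash
mkdir -p pics; cat > h.py <<'E'
import numpy as np, cv2
from workcell import bot
from scipy.spatial.transform import Rotation as R
def pix2w(cam,r,c,d,cal=None):
    k=cal or bot.get_calibration(cam)
    K=np.array([[k["fx"],0,k["cx"]],[0,k["fy"],k["cy"]],[0,0,1]])
    p=cv2.undistortPoints(np.array([[[c,r]]],float),K,np.array(k["distortion"]))[0,0]
    T=np.linalg.inv(np.array(k["camera_from_world"]))
    return (T@np.array([p[0]*d,p[1]*d,d,1]))[:3]
def ray(cam,r,c):
    o=pix2w(cam,r,c,0); e=pix2w(cam,r,c,1.); return o,e-o
def onplane(cam,r,c,z):
    o,d=ray(cam,r,c); return o+d*(z-o[2])/d[2]
def w2pix(cam,P):
    k=bot.get_calibration(cam)
    K=np.array([[k["fx"],0,k["cx"]],[0,k["fy"],k["cy"]],[0,0,1]])
    M=np.array(k["camera_from_world"])
    return cv2.projectPoints(np.atleast_2d(np.array(P,float)),cv2.Rodrigues(M[:3,:3])[0],M[:3,3],K,np.array(k["distortion"]))[0][:,0]
def cloud(cam,dep):
    k=bot.get_calibration(cam)
    K=np.array([[k["fx"],0,k["cx"]],[0,k["fy"],k["cy"]],[0,0,1]])
    v,u=np.mgrid[0:400,0:640]
    p=cv2.undistortPoints(np.stack([u,v],-1).reshape(-1,1,2).astype(float),K,np.array(k["distortion"]))[:,0]
    d=dep.reshape(-1)
    T=np.linalg.inv(np.array(k["camera_from_world"]))
    X=np.c_[p*d[:,None],d]@T[:3,:3].T+T[:3,3]
    X[d<=0]=np.nan
    return X.reshape(400,640,3)
E
python3 - <<'E'
from h import *
print(bot.get_obs())
for c in["scene","top","wrist"]:
    im,d=bot.camera(c); cv2.imwrite(f"pics/{c}0.png",im); np.savez(f"{c}0.npz",im=im,d=d)
    for q in["hook","holder","rail","tumbler","shaker"]:
        print(c,q,[(np.round(x["extent"]).tolist(),round(x["confidence"],2)) for x in bot.look_for(q,c)])
    for q in["hook_grip","rail_mouth","rail_end","hook"]:
        print(c,q,[(np.round(x["point"]).tolist(),round(x["confidence"],2)) for x in bot.place_of(q,c)])
E
```

```text
{'time': 0.0, 'q': array([ 7.59178427e+01,  5.01366634e+00,  1.00345416e+01,  9.50976832e+01,
       -9.09921568e-04,  9.00001652e+01]), 'qd': array([0.0110006 , 0.02554562, 0.01791886, 0.01739503, 0.02430934,
       0.04668653]), 'joint_efforts': array([-5.74844016e-04, -5.20390248e+01,  4.64801788e+01,  1.65508571e-02,
       -1.26087725e-04, -2.62876756e-05]), 'ee_pos': array([0.13377844, 0.53327924, 0.2415592 ]), 'tcp_rot': array([-1.79923192e+02,  9.10142268e-04,  1.65917679e+02]), 'wrist_force': array([-1.7079971 , -0.35113265, -0.32376933]), 'torque': array([-0.02821421, -0.00593717,  0.02700601]), 'opening': 0.08528761566117}
scene hook [([269.0, 129.0, 301.0, 188.0], 0.84), ([237.0, 144.0, 274.0, 229.0], 0.63), ([236.0, 139.0, 247.0, 177.0], 0.57)]
scene holder [([220.0, 173.0, 250.0, 203.0], 0.76)]
scene rail [([325.0, 137.0, 466.0, 275.0], 0.56)]
scene tumbler [([281.0, 209.0, 312.0, 276.0], 0.89)]
scene shaker [([304.0, 270.0, 333.0, 321.0], 0.94), ([279.0, 206.0, 314.0, 278.0], 0.43)]
scene hook_grip [([139.0, 277.0], 0.84), ([156.0, 244.0], 0.62), ([140.0, 242.0], 0.48)
[... 305 characters left out ...]
3.0, 212.0, 223.0, 238.0], 0.63)]
top holder [([203.0, 212.0, 235.0, 248.0], 0.77), ([381.0, 246.0, 398.0, 261.0], 0.7)]
top rail [([293.0, 121.0, 415.0, 183.0], 0.66)]
top tumbler [([326.0, 226.0, 357.0, 255.0], 0.73)]
top shaker [([380.0, 244.0, 401.0, 262.0], 0.69)]
top hook_grip [([244.0, 268.0], 0.97), ([176.0, 214.0], 0.68), ([224.0, 207.0], 0.61)]
top rail_mouth [([166.0, 301.0], 0.71)]
top rail_end [([145.0, 413.0], 0.62)]
top hook [([247.0, 272.0], 0.91), ([186.0, 218.0], 0.55), ([214.0, 218.0], 0.54)]
wrist hook [([124.0, 387.0, 140.0, 400.0], 0.52)]
wrist holder []
wrist rail []
wrist tumbler []
wrist shaker []
wrist hook_grip []
wrist rail_mouth []
wrist rail_end []
wrist hook []
```

```bash
python3 - <<'E'
import cv2
a=cv2.imread("pics/scene0.png")[110:330,200:480]; cv2.imwrite("pics/s0c.png",cv2.resize(a,None,fx=2.7,fy=2.7,interpolation=2))
a=cv2.imread("pics/top0.png")[105:275,160:430]; cv2.imwrite("pics/t0c.png",cv2.resize(a,None,fx=2.9,fy=2.9,interpolation=2))
E
```

```text
(no output)
```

View pics/s0c.png

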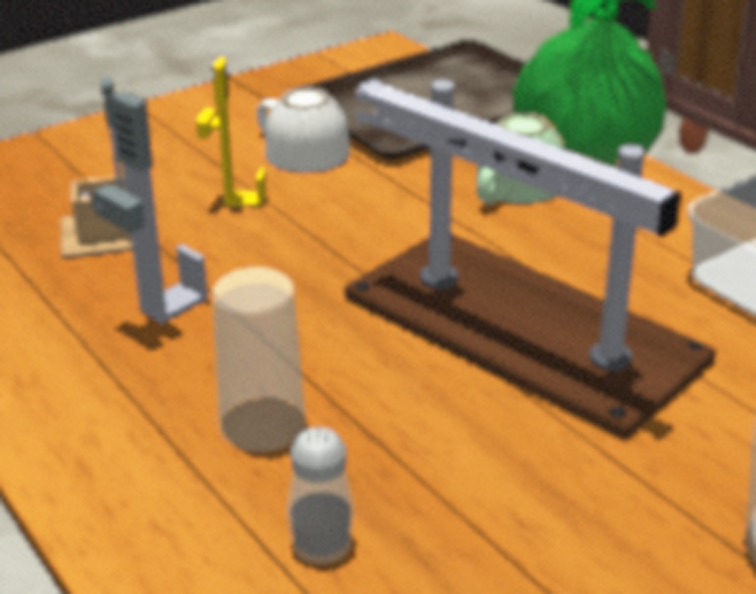

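View pics/t0c.png

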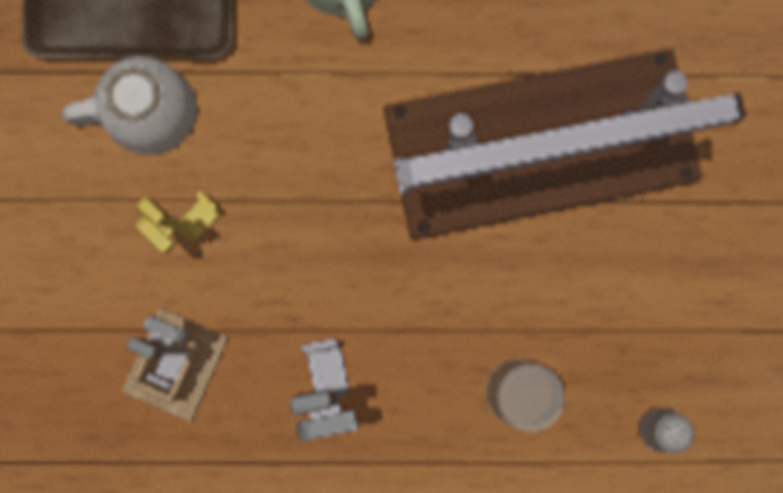

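View pics/scene0.png

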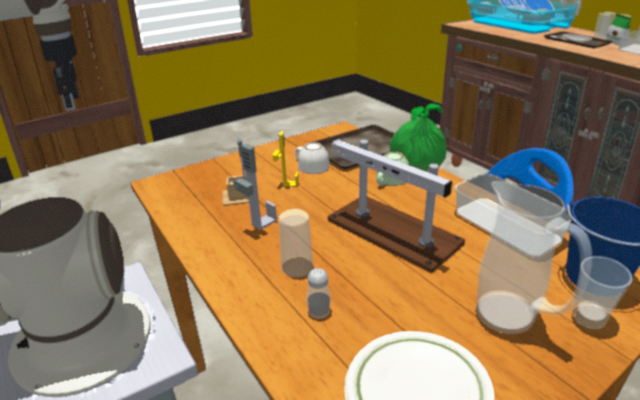

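View pics/top0.png

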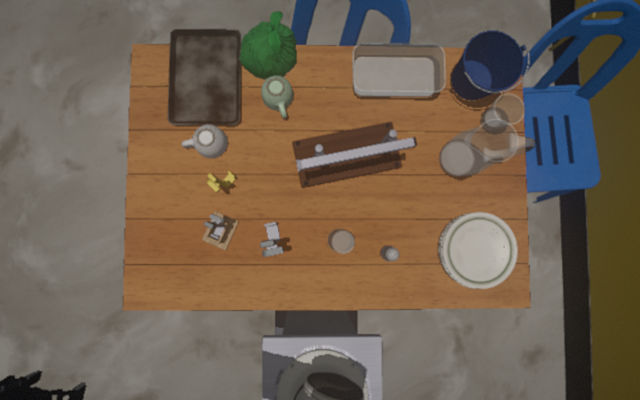

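Candidates that could be taken for the hook (top view): yellow one (220,182), free-standing grey one (272,240), and the grey one in the wooden holder (216,225). The description points to the one in the holder, so I'll check its size and geometry.

```bash
python3 - <<'E'
from h import *
D=np.load("top0.npz");d=D["d"];X=cloud("top",d)
print("depth valid",(d>0).mean(), bot.get_calibration("top"))
np.set_printoptions(precision=3,suppress=True)
for n,(l,t,r,b) in dict(hold=(198,205,240,252),free=(258,218,292,260),yel=(203,168,240,195),rail=(285,115,420,190),tum=(322,222,360,260),sh=(378,240,404,266),table=(240,260,330,300),grey=(185,120,230,160)).items():
    P=X[t:b,l:r].reshape(-1,3);P=P[~np.isnan(P[:,0])]
    print(n,P[:,2].min(),P[:,2].max(),np.percentile(P[:,2],[5,50,95]))
    if n!='table':
        H=P[P[:,2]>0.02]; print("   xy",H[:,:2].min(0),H[:,:2].max(0))
# top parts
def top(l,t,r,b,z0):
    S=X[t:b,l:r];m=S[...,2]>z0;return S[m]
for n,a in dict(hold=(198,200,240,252),free=(255,215,292,262)).items():
    P=top(*a,0.05);print(n,len(P));print(P[np.argsort(-P[:,2])][:60:3])
P=top(285,115,425,190,0.15);print(len(P));c=P.mean(0);u,s,v=np.linalg.svd(P-c,full_matrices=False);print(c,v[0],np.degrees(np.arctan2(v[0][1],v[0][0])),((P-c)@v[0]).min(),((P-c)@v[0]).max(),P[:,2].max(),P[:,2].min())
a=D["im"][195:262,195:300];cv2.imwrite("pics/cand.png",cv2.resize(a,None,fx=7,fy=7,interpolation=2))
E
```

```text
depth valid 0.995875 {'fx': 380.98728593496463, 'fy': 380.98728593496463, 'cx': 316.3972851791545, 'cy': 201.88316185822734, 'distortion': array([-0.02671665,  0.        ,  0.        ,  0.        ,  0.        ]), 'camera_from_world': array([[-4.58862558e-05, -9.99622980e-01,  2.74571694e-02,
         1.44380526e-02],
       [-9.98031860e-01, -1.67602986e-03, -6.26865022e-02,
         5.07540387e-01],
       [ 6.27088871e-02, -2.74060063e-02, -9.97655505e-01,
         9.99913960e-01],
       [ 0.00000000e+00,  0.00000000e+00,  0.00000000e+00,
         1.00000000e+00]])}
hold -0.005985290359095785 0.15813302070478197 [-0.002  0.002  0.1  ]
   xy [0.4   0.242] [0.473 0.3  ]
free -0.0056942339434462586 0.20267788195566216 [-0.003  0.001  0.197]
   xy [0.373 0.097] [0.454 0.151]
yel -0.00548428974567261 0.1462840054184701 [-0.003  0.001  0.13 ]
   xy [0.53  0.232] [0.588 0.287]
rail -0.009552872564519976 0.1961371128078665 [-0.002  0.008  0.184]
   xy [ 0.569 -0.209] [0.738 0.099]
tum -0.005528652070860174 0.12447571042627181 [-0.002  0.002  0.12 ]
   xy [ 0.379 -0.073] [ 0.438 -0.015]
sh
[... 588 characters left out ...]
5  0.26  0.15 ]
 [0.452 0.265 0.148]
 [0.455 0.271 0.144]
 [0.446 0.256 0.141]
 [0.443 0.257 0.134]
 [0.453 0.265 0.131]]
free 288
[[0.409 0.135 0.203]
 [0.403 0.139 0.202]
 [0.405 0.131 0.201]
 [0.405 0.118 0.2  ]
 [0.407 0.124 0.2  ]
 [0.407 0.14  0.2  ]
 [0.409 0.131 0.199]
 [0.413 0.127 0.199]
 [0.405 0.14  0.199]
 [0.407 0.133 0.199]
 [0.405 0.114 0.199]
 [0.407 0.118 0.199]
 [0.402 0.118 0.199]
 [0.413 0.116 0.198]
 [0.407 0.142 0.198]
 [0.402 0.131 0.198]
 [0.409 0.133 0.198]
 [0.405 0.142 0.198]
 [0.4   0.131 0.198]
 [0.402 0.133 0.198]]
1409
[ 0.611 -0.07   0.181] [-0.203  0.979  0.002] 101.70510558103919 -0.1398326910223155 0.13686416698505827 0.1961371128078665 0.15580791130045624
```

View pics/cand.png

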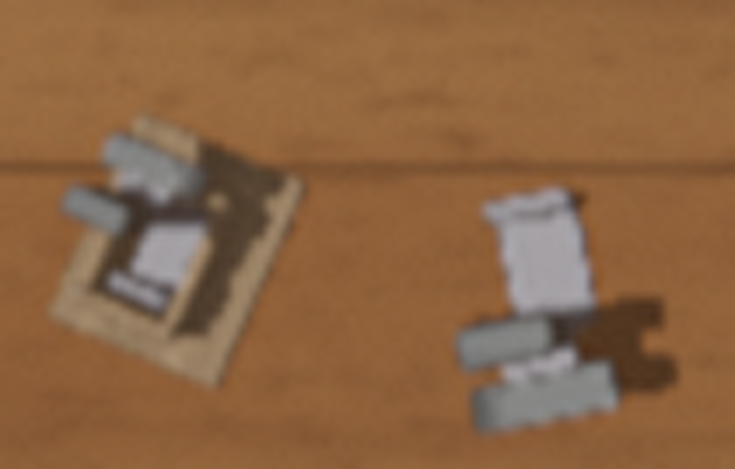

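View pics/wrist0.png

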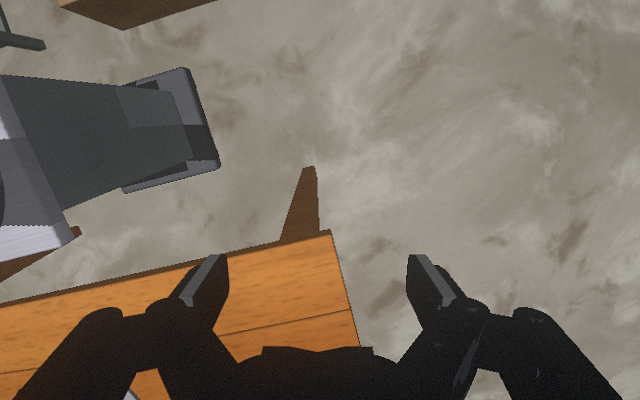

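The free-standing grey one is 200 mm tall. The one in the holder tops out at about 154 mm, which matches 92+62, so the hook in the holder is the one to take. I'll go above it for a close look.

```bash
cat >> h.py <<'E'
def pose(o=None):
    o=o or bot.get_obs()
    return np.array(o["ee_pos"]),R.from_euler("xyz",o["tcp_rot"],degrees=True)
def rel(p,yaw,p0=None,R0=None):
    if p0 is None: p0,R0=pose()
    Rt=R.from_euler("xyz",[180,0,yaw],degrees=True)
    s=R0.inv().apply(np.array(p)-p0); w=np.degrees((R0.inv()*Rt).as_rotvec())
    return np.round(np.r_[s*1000,w],2)
E
python3 - <<'E'
from h import *
np.set_printoptions(precision=4,suppress=True)
k=bot.get_calibration("wrist");T=np.linalg.inv(k["camera_from_world"]);p,r=pose()
print("cam in tool",r.inv().apply(T[:3,3]-p), "axes in tool\n",r.inv().as_matrix()@T[:3,:3], k["fx"],k["cx"],k["cy"])
print(w2pix("wrist",[p,p+[0,0,-.1]]))
print(rel([.447,.265,.30],151))
E
```

```text
cam in tool [ 0.0732 -0.0001 -0.1308] axes in tool
 [[ 0.0013 -0.9567 -0.2911]
 [ 1.      0.0012  0.0005]
 [-0.0001 -0.2911  0.9567]] 305.96109240043796 317.10784090869504 201.19319278186862
[[317.186  267.8687]
 [317.1451 204.8524]]
[-369.1  -184.19  -57.72   -0.     -0.     14.92]
```

>>> play_rows([
  {"fingers":1,"x":0,"y":0,"z":-0.04},
  {"fingers":1,"x":-0.369,"y":-0.184,"z":-0.058,"wz":14.9},
  {"fingers":1,"x":-0.369,"y":-0.184,"z":-0.058,"wz":14.9},
  {"fingers":1,"x":-0.369,"y":-0.184,"z":-0.058,"wz":14.9},
  {"fingers":1,"x":-0.369,"y":-0.184,"z":-0.058,"wz":14.9},
  {"fingers":1,"x":-0.369,"y":-0.184,"z":-0.058,"wz":14.9},
  {"fingers":1,"x":-0.369,"y":-0.184,"z":-0.058,"wz":14.9},
  {"fingers":1,"x":-0.369,"y":-0.184,"z":-0.058,"wz":14.9},
  {"fingers":1,"x":-0.369,"y":-0.184,"z":-0.058,"wz":14.9},
  {"fingers":1,"x":-0.369,"y":-0.184,"z":-0.058,"wz":14.9},
  {"fingers":1,"x":-0.369,"y":-0.184,"z":-0.058,"wz":14.9},
  {"fingers":1,"x":-0.369,"y":-0.184,"z":-0.058,"wz":14.9},
  {"fingers":1,"x":-0.369,"y":-0.184,"z":-0.058,"wz":14.9},
  {"fingers":1,"x":-0.369,"y":-0.184,"z":-0.058,"wz":14.9},
  {"fingers":1,"x":-0.369,"y":-0.184,"z":-0.058,"wz":14.9},
  {"fingers":1,"x":-0.369,"y":-0.184,"z":-0.058,"wz":14.9},
])

```text
$.targets[0]: bad value
```

```bash
python3 - <<'E'
from h import *
np.set_printoptions(precision=4,suppress=True)
o=bot.get_obs();print(o["time"],o["q"],o["ee_pos"],o["tcp_rot"],o["wrist_force"])
im,d=bot.camera("wrist");cv2.imwrite("pics/w1.png",im);np.savez("w1.npz",im=im,d=d);X=cloud("wrist",d);np.save("w1X.npy",X)
for q in["hook","holder"]:
  print(q,[(np.round(x["extent"]).tolist(),round(x["confidence"],2)) for x in bot.look_for(q,"wrist")])
print([(np.round(x["point"],1).tolist(),round(x["confidence"],2)) for x in bot.place_of("hook_grip","wrist")])
E
```

```text
1.5 [75.9189  4.9788 10.077  95.1     0.0005 90.0007] [0.1338 0.5335 0.2423] [-179.9982   -0.0005  165.9182] [ 0.2663 -0.3395 -0.7194]
hook [([126.0, 389.0, 139.0, 400.0], 0.59)]
holder []
[]
```

View pics/w1.png

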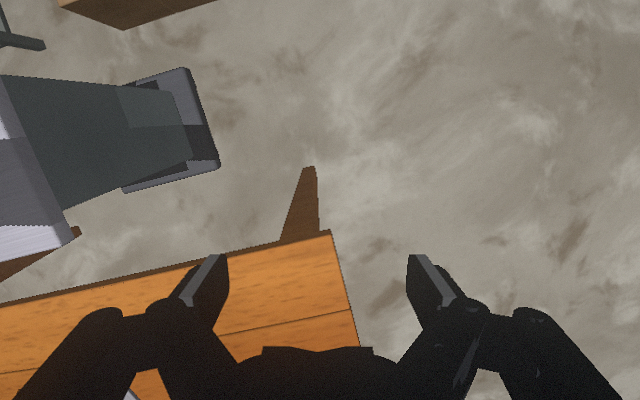

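The call was refused, probably because every field has to be given. I'll resend it with full rows.

>>> play_rows([
  {"fingers":1,"x":0,"y":0,"z":-0.04,"wx":0,"wy":0,"wz":0},
  {"fingers":1,"x":-0.369,"y":-0.184,"z":-0.058,"wx":0,"wy":0,"wz":14.9},
  {"fingers":1,"x":-0.369,"y":-0.184,"z":-0.058,"wx":0,"wy":0,"wz":14.9},
  {"fingers":1,"x":-0.369,"y":-0.184,"z":-0.058,"wx":0,"wy":0,"wz":14.9},
  {"fingers":1,"x":-0.369,"y":-0.184,"z":-0.058,"wx":0,"wy":0,"wz":14.9},
  {"fingers":1,"x":-0.369,"y":-0.184,"z":-0.058,"wx":0,"wy":0,"wz":14.9},
  {"fingers":1,"x":-0.369,"y":-0.184,"z":-0.058,"wx":0,"wy":0,"wz":14.9},
  {"fingers":1,"x":-0.369,"y":-0.184,"z":-0.058,"wx":0,"wy":0,"wz":14.9},
  {"fingers":1,"x":-0.369,"y":-0.184,"z":-0.058,"wx":0,"wy":0,"wz":14.9},
  {"fingers":1,"x":-0.369,"y":-0.184,"z":-0.058,"wx":0,"wy":0,"wz":14.9},
  {"fingers":1,"x":-0.369,"y":-0.184,"z":-0.058,"wx":0,"wy":0,"wz":14.9},
  {"fingers":1,"x":-0.369,"y":-0.184,"z":-0.058,"wx":0,"wy":0,"wz":14.9},
  {"fingers":1,"x":-0.369,"y":-0.184,"z":-0.058,"wx":0,"wy":0,"wz":14.9},
  {"fingers":1,"x":-0.369,"y":-0.184,"z":-0.058,"wx":0,"wy":0,"wz":14.9},
  {"fingers":1,"x":-0.369,"y":-0.184,"z":-0.058,"wx":0,"wy":0,"wz":14.9},
  {"fingers":1,"x":-0.369,"y":-0.184,"z":-0.058,"wx":0,"wy":0,"wz":14.9},
])

```text
time: 3.03
ee_pos: [0.4461, 0.2661, 0.3004]
tcp_rot: [180.0, -0.0, 151.1]
wrist_force: [0.1, -0.2, -0.4]
opening: 0.0855
```

```bash
python3 - <<'E'
from h import *
np.set_printoptions(precision=4,suppress=True)
o=bot.get_obs();print(o["time"],o["q"],o["ee_pos"],o["tcp_rot"],o["wrist_force"])
im,d=bot.camera("wrist");cv2.imwrite("pics/w2.png",im);np.savez("w1.npz",im=im,d=d);X=cloud("wrist",d);np.save("w1X.npy",X)
for q in["hook","holder"]:
  print(q,[(np.round(x["extent"]).tolist(),round(x["confidence"],2)) for x in bot.look_for(q,"wrist")])
print([(np.round(x["point"],1).tolist(),round(x["confidence"],2)) for x in bot.place_of("hook_grip","wrist")])
E
```

```text
3.0333 [ 30.8105   2.491   14.0159 101.5135   0.0069  59.6874] [0.4461 0.2661 0.3004] [179.9867  -0.0002 151.1231] [ 0.13   -0.2241 -0.4246]
hook [([340.0, 224.0, 377.0, 282.0], 0.97), ([304.0, 138.0, 333.0, 199.0], 0.94), ([137.0, 174.0, 250.0, 259.0], 0.7)]
holder [([288.0, 120.0, 347.0, 185.0], 0.61), ([137.0, 283.0, 287.0, 400.0], 0.61)]
[([269.8, 365.4], 0.96), ([228.4, 161.7], 0.76), ([191.2, 318.6], 0.59)]
```

View pics/w2.png

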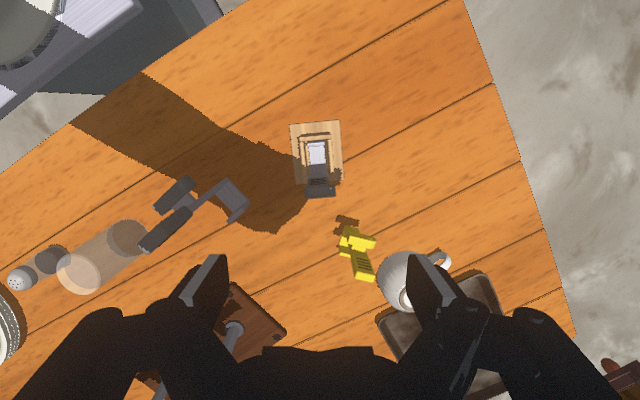

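The picture shows the holder at about (316,150) with the hook upright in it at (318,175). The free-standing grey one is at left (190,210) and the yellow one at (356,245). Next I'll measure the hook from the depth image.

```bash
python3 - <<'E'
from h import *
np.set_printoptions(precision=4,suppress=True)
X=np.load("w1X.npy");im=np.load("w1.npz")["im"]
S=X[110:205,280:352].reshape(-1,3)
def rect(P,n):
    (c,s,a)=cv2.minAreaRect((P[:,:2]*1000).astype(np.float32));print(n,len(P),np.array(c),np.array(s),a)
for lo,hi,n in[(-.004,.004,'tab'),(.005,.02,'foot'),(.045,.055,'block'),(.09,.11,'head'),(.145,.165,'tab top'),(.11,.165,'tab')]:
    P=S[(S[:,2]>lo)&(S[:,2]<hi)]
    if len(P)>3:rect(P,n);print(np.median(P[:,2]))
a=im[110:210,270:370];cv2.imwrite("pics/w2c.png",cv2.resize(a,None,fx=6,fy=6,interpolation=2))
for r in range(120,202,4):print(r,X[r,318],X[r,312])
E
```

```text
tab 3429 [441.4986 266.3669] [105.4035 134.4994] 61.19534683227539
-0.0007135492828694856
foot 1422 [434.0163 273.0339] [69.1719 84.2998] 66.62027740478516
0.006156578588746658
block 521 [433.8886 272.9929] [39.9836 55.6168] 66.78532409667969
0.04910661269754446
head 177 [457.5619 262.6085] [35.6847 24.6753] 66.36945343017578
0.09911824029800209
tab top 269 [448.3553 266.631 ] [21.9363 10.2576] 67.57018280029297
0.15292136487822594
tab 418 [448.2232 266.6776] [21.9511 10.5375] 67.57018280029297
0.15198543185175015
120 [ 0.396   0.2954 -0.0011] [0.392  0.2883 0.0002]
124 [0.4004 0.293  0.0047] [0.3965 0.2858 0.0038]
128 [0.4051 0.2904 0.004 ] [0.4011 0.2833 0.006 ]
132 [0.4098 0.2878 0.0049] [0.4058 0.2807 0.0058]
136 [0.4112 0.2869 0.0483] [0.4076 0.2805 0.0497]
140 [0.4183 0.2831 0.0159] [0.4119 0.278  0.0478]
144 [0.4207 0.2817 0.039 ] [0.417  0.2751 0.039 ]
148 [0.4278 0.2779 0.0145] [0.424  0.2707 0.0137]
152 [0.4327 0.2752 0.0136] [0.4288 0.268  0.013 ]
156 [0.4375 0.2726 0.0134] [0.4333 0.2656 0.015 ]
160 [0.4422 0.27   0.0139] [0.4386 0.2626 0.0119]
164 [0.4464 0.2677 0.0187] [0.4431 0.2601 0.0142]
168 [0.4464 0.2676 0.0472] [0.4435 0.2604 0.0421]
172 [0.4463 0.2675 0.073 ] [0.4438 0.2607 0.0677]
176 [0.4464 0.2674 0.0946] [0.4439 0.2611 0.091 ]
180 [0.4443 0.2684 0.1248] [0.4416 0.2629 0.1238]
184 [0.4441 0.2685 0.1431] [0.4414 0.2634 0.1426]
188 [0.4454 0.2678 0.1529] [0.4427 0.2628 0.1525]
192 [0.4486 0.266  0.1535] [0.446  0.261  0.1529]
196 [0.452  0.2641 0.1536] [0.4493 0.2591 0.1535]
200 [0.4961 0.2405 0.0002] [ 0.492   0.2327 -0.0006]
```

View pics/w2c.png

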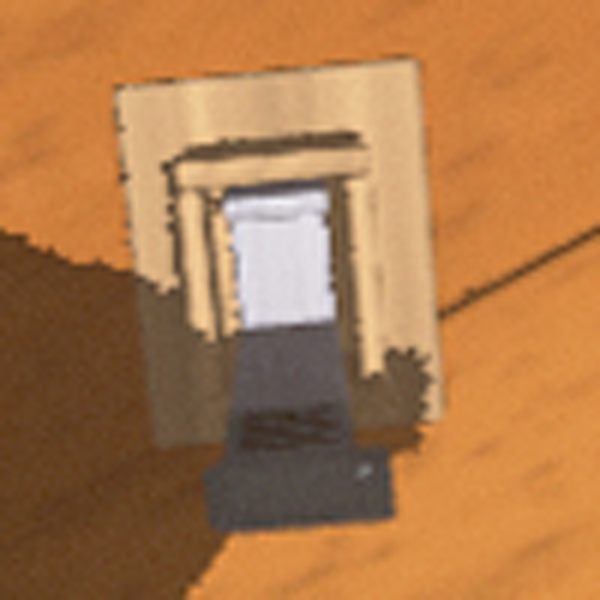

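```bash
python3 - <<'E'
from h import *
print(rel([.4485,.2667,.129],156.6))
E
```

```text
[-1.350e+00  1.740e+00  1.714e+02  1.000e-02  1.000e-02 -5.510e+00]
```

>>> play_rows([
  {"fingers":1,"x":-0.0014,"y":0.0017,"z":0.0,"wx":0,"wy":0,"wz":-5.5},
  {"fingers":0.4,"x":-0.0014,"y":0.0017,"z":0.04,"wx":0,"wy":0,"wz":-5.5},
  {"fingers":0.2,"x":-0.0014,"y":0.0017,"z":0.08,"wx":0,"wy":0,"wz":-5.5},
  {"fingers":0.2,"x":-0.0014,"y":0.0017,"z":0.12,"wx":0,"wy":0,"wz":-5.5},
  {"fingers":0.2,"x":-0.0014,"y":0.0017,"z":0.15,"wx":0,"wy":0,"wz":-5.5},
  {"fingers":0.2,"x":-0.0014,"y":0.0017,"z":0.1714,"wx":0,"wy":0,"wz":-5.5},
  {"fingers":0.2,"x":-0.0014,"y":0.0017,"z":0.1714,"wx":0,"wy":0,"wz":-5.5},
  {"fingers":0.2,"x":-0.0014,"y":0.0017,"z":0.1714,"wx":0,"wy":0,"wz":-5.5},
])

```text
time: 3.9
ee_pos: [0.4484, 0.266, 0.1287]
tcp_rot: [-179.9, -0.1, 156.5]
wrist_force: [0.7, -0.8, -0.3]
opening: 0.0513
```

```bash
python3 - <<'E'
from h import *
np.set_printoptions(precision=4,suppress=True)
o=bot.get_obs();print(o["time"],o["q"],o["ee_pos"],o["tcp_rot"],o["wrist_force"],o["opening"])
im,d=bot.camera("wrist");cv2.imwrite("pics/w3.png",im);X=cloud("wrist",d)
S=X[200:400,250:390].reshape(-1,3)
P=S[(S[:,2]>.148)&(S[:,2]<.158)];print(len(P), np.round(np.nanmean(P,0),4));print(cv2.minAreaRect((P[:,:2]*1000).astype(np.float32)))
E
```

```text
3.9 [30.6748  0.4056 -7.2224 82.4596  0.0013 54.1324] [0.4484 0.266  0.1287] [-179.9298   -0.0524  156.5423] [ 0.7162 -0.8063 -0.3204] 0.05128889630030362
2156 [0.4476 0.2681 0.1534]
((450.4935302734375, 267.10577392578125), (57.374324798583984, 23.38384437561035), 66.8569107055664)
```

View pics/w3.png

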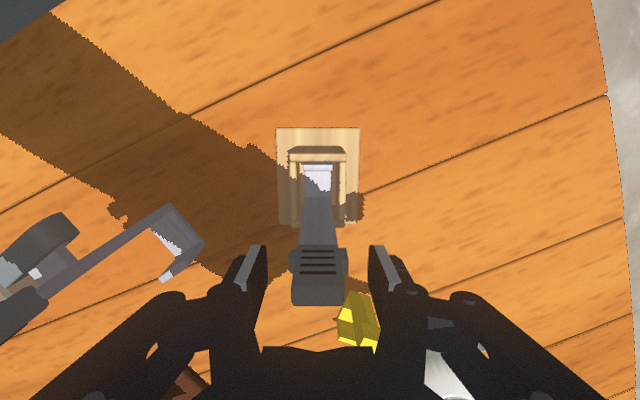

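The tab sits centred between the pads at (318,275). Closing now.

>>> play_rows([
  {"fingers":-1,"x":0,"y":0,"z":0,"wx":0,"wy":0,"wz":0},
  {"fingers":-1,"x":0,"y":0,"z":0,"wx":0,"wy":0,"wz":0},
  {"fingers":-1,"x":0,"y":0,"z":0,"wx":0,"wy":0,"wz":0},
  {"fingers":-1,"x":0,"y":0,"z":0,"wx":0,"wy":0,"wz":0},
  {"fingers":-1,"x":0,"y":0,"z":0,"wx":0,"wy":0,"wz":0},
  {"fingers":-1,"x":0,"y":0,"z":0,"wx":0,"wy":0,"wz":0},
  {"fingers":-1,"x":0,"y":0,"z":0,"wx":0,"wy":0,"wz":0},
  {"fingers":-1,"x":0,"y":0,"z":0,"wx":0,"wy":0,"wz":0},
], grip_force=40)

```text
time: 4.62
ee_pos: [0.4498, 0.2663, 0.1308]
tcp_rot: [179.9, 0.1, 156.5]
wrist_force: [-1.7, -0.8, 7.2]
opening: 0.0213
```

>>> play_rows([
  {"fingers":-1,"x":0,"y":0,"z":-0.01,"wx":0,"wy":0,"wz":0},
  {"fingers":-1,"x":0,"y":0,"z":-0.025,"wx":0,"wy":0,"wz":0},
  {"fingers":-1,"x":0,"y":0,"z":-0.05,"wx":0,"wy":0,"wz":0},
  {"fingers":-1,"x":0,"y":0,"z":-0.08,"wx":0,"wy":0,"wz":0},
  {"fingers":-1,"x":0,"y":0,"z":-0.11,"wx":0,"wy":0,"wz":0},
  {"fingers":-1,"x":0,"y":0,"z":-0.13,"wx":0,"wy":0,"wz":0},
  {"fingers":-1,"x":0,"y":0,"z":-0.13,"wx":0,"wy":0,"wz":0},
  {"fingers":-1,"x":0,"y":0,"z":-0.13,"wx":0,"wy":0,"wz":0},
])

```text
time: 5.28
ee_pos: [0.4495, 0.2663, 0.2604]
tcp_rot: [179.9, 0.1, 156.5]
wrist_force: [0.8, 0.4, -1.1]
opening: 0.0212
```

```bash
python3 - <<'E'
from h import *
np.set_printoptions(precision=4,suppress=True)
o=bot.get_obs();print(o["time"],o["q"],o["ee_pos"],o["tcp_rot"],o["wrist_force"],o["torque"],o["opening"])
im,d=bot.camera("wrist");cv2.imwrite("pics/w4.png",im)
np.savez("w4.npz",im=im,d=d)
it,dt=bot.camera("top");cv2.imwrite("pics/top4.png",it);X=cloud("top",dt)
for c in["top","scene"]:
  if c=="scene":
    i,d2=bot.camera(c);cv2.imwrite("pics/scene4.png",i)
  print(c,[(np.round(x["point"],1).tolist(),round(x["confidence"],2)) for x in bot.place_of("rail_mouth",c)+bot.place_of("rail_end",c)+bot.place_of("rail",c)])
E
```

```text
5.2833 [30.6444  1.4694  8.4313 96.8164  0.0036 54.1295] [0.4495 0.2663 0.2604] [179.8799   0.0824 156.5148] [ 0.8191  0.3776 -1.0504] [-0.0079  0.009  -0.0312] 0.021168686540772655
top [([166.1, 301.5], 0.8), ([143.9, 411.2], 0.92), ([164.6, 344.9], 0.87)]
scene [([146.3, 231.8], 0.68), ([147.5, 339.8], 0.65), ([263.0, 296.7], 0.48), ([185.3, 442.4], 0.89), ([237.8, 382.9], 0.66)]
```

View pics/w4.png

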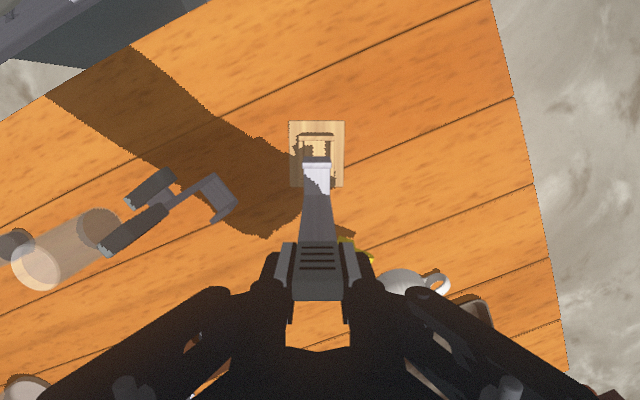

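View pics/scene4.png

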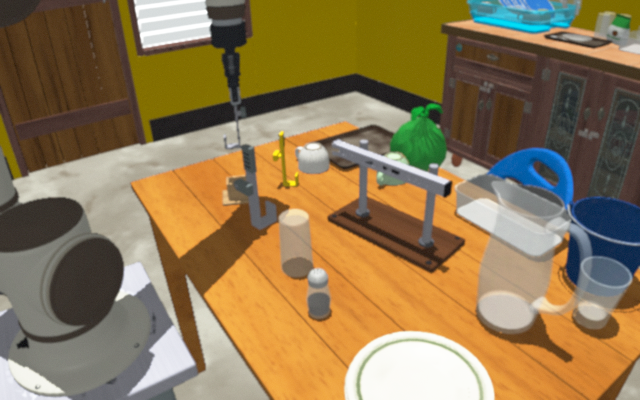

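```bash
python3 - <<'E'
from h import *
np.set_printoptions(precision=4,suppress=True)
print("mouth",onplane("top",166.1,301.4,.17),"end",onplane("top",144,411.5,.17),"mouth scene",onplane("scene",147.5,339.8,.17),"end scene",onplane("scene",185.3,442.4,.17), "origin", onplane("top",164.6,344.9,0))
it,dt=bot.camera("top");X=cloud("top",dt);S=X[110:195,285:425].reshape(-1,3)
P=S[(S[:,2]>.172)&(S[:,2]<.195)];print(cv2.minAreaRect((P[:,:2]*1000).astype(np.float32)),np.median(P[:,2]))
P=S[(S[:,2]>.008)&(S[:,2]<.02)];print(cv2.minAreaRect((P[:,:2]*1000).astype(np.float32)))
# held tab
D=np.load("w4.npz")
W=cloud("wrist",D["d"])[240:305,296:342].reshape(-1,3);p,r=pose()
for lo in np.arange(.25,.30,.005): 
    Q=W[(W[:,2]>lo)&(W[:,2]<lo+.005)];print(round(lo,3),len(Q),r.inv().apply(np.median(Q,0)-p) if len(Q) else '')
th=np.radians(11.7);ex=np.array([np.cos(th),np.sin(th)]);ey=np.array([-np.sin(th),np.cos(th)])
m=np.array([.585,.053]);t=m+.09*ey-.0165*ex;print(t,rel([t[0],t[1],.30],191.7))
E
```

```text
mouth [0.5792 0.0532 0.17  ] end [ 0.6318 -0.2     0.17  ] mouth scene [0.5865 0.0581 0.17  ] end scene [ 0.6394 -0.1876  0.17  ] origin [ 0.6107 -0.0634  0.    ]
((620.1533813476562, -69.60687255859375), (46.83656692504883, 277.6239013671875), 11.738719940185547) 0.18325598139985977
((639.1710205078125, -68.09393310546875), (130.13494873046875, 280.1162109375), 11.898699760437012)
0.25 212 [0.0062 0.0018 0.0065]
0.255 243 [0.0063 0.0005 0.0012]
0.26 244 [ 0.0063  0.0013 -0.0045]
0.265 222 [ 0.0061  0.0007 -0.0087]
0.27 268 [ 0.0064  0.0008 -0.014 ]
0.275 408 [ 0.0057  0.0007 -0.0198]
0.28 821 [ 0.0019  0.0006 -0.0223]
0.285 0 
0.29 0 
0.295 0 
[0.5506 0.1378] [-144.32  -77.05  -41.45   -0.02   -0.03  -35.18]
```

>>> play_rows([
  {"fingers":-1,"x":0,"y":0,"z":-0.03,"wx":0,"wy":0,"wz":0},
  {"fingers":-1,"x":-0.144,"y":-0.077,"z":-0.0405,"wx":0,"wy":0,"wz":-35.3},
  {"fingers":-1,"x":-0.144,"y":-0.077,"z":-0.0405,"wx":0,"wy":0,"wz":-35.3},
  {"fingers":-1,"x":-0.144,"y":-0.077,"z":-0.0405,"wx":0,"wy":0,"wz":-35.3},
  {"fingers":-1,"x":-0.144,"y":-0.077,"z":-0.0405,"wx":0,"wy":0,"wz":-35.3},
  {"fingers":-1,"x":-0.144,"y":-0.077,"z":-0.0405,"wx":0,"wy":0,"wz":-35.3},
  {"fingers":-1,"x":-0.144,"y":-0.077,"z":-0.0405,"wx":0,"wy":0,"wz":-35.3},
  {"fingers":-1,"x":-0.144,"y":-0.077,"z":-0.0405,"wx":0,"wy":0,"wz":-35.3},
  {"fingers":-1,"x":-0.144,"y":-0.077,"z":-0.0405,"wx":0,"wy":0,"wz":-35.3},
  {"fingers":-1,"x":-0.144,"y":-0.077,"z":-0.0405,"wx":0,"wy":0,"wz":-35.3},
])

```text
time: 6.62
ee_pos: [0.5501, 0.1384, 0.2994]
tcp_rot: [180.0, -0.0, -168.2]
wrist_force: [-0.7, -0.1, -1.3]
opening: 0.0214
```

```bash
cat > look.py <<'E'
from h import *
import sys
np.set_printoptions(precision=4,suppress=True)
n=sys.argv[1]
o=bot.get_obs();print(o["time"],o["q"],o["ee_pos"],o["tcp_rot"],o["wrist_force"],o["torque"],o["opening"])
im,d=bot.camera("wrist");cv2.imwrite(f"pics/{n}.png",im);np.savez(n+".npz",im=im,d=d,X=cloud("wrist",d),p=o["ee_pos"],e=o["tcp_rot"])
E
python3 look.py w5
```

```text
6.6167 [ 14.12     9.2181  21.2034 101.9853   0.0035   2.3609] [0.5501 0.1384 0.2994] [ 179.9965   -0.0002 -168.2409] [-0.7283 -0.0837 -1.3002] [-0.0363  0.0214 -0.0157] 0.02140402947961016
```

View pics/w5.png

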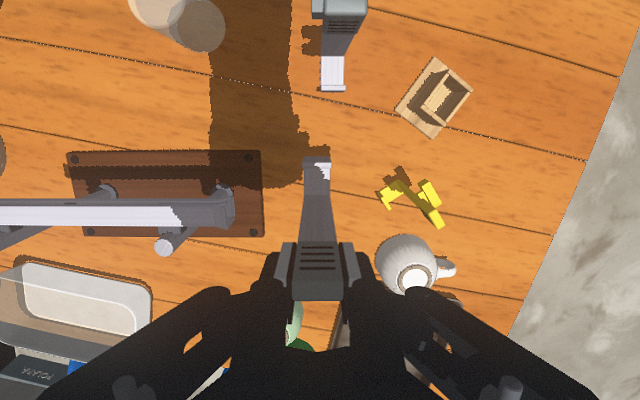

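The hook is held upright at (318,265). The rail channel is at left, running from (0,210) to its flared mouth at (235,205). I'll measure it relative to the hook in this same camera.

```bash
python3 - <<'E'
from h import *
np.set_printoptions(precision=2,suppress=True)
D=np.load("w5.npz");X=D["X"];p=D["p"];r=R.from_euler("xyz",D["e"],degrees=True)
L=r.inv().apply((X-p).reshape(-1,3)).reshape(400,640,3)*1000  # tool frame mm
# channel top
S=L[180:245,0:245].reshape(-1,3)
zt=(299.4-S[:,2])
m=(zt>178)&(zt<190);P=S[m];print("top pts",len(P),np.median(zt[m]))
# profile by tool y
for y0 in range(-250,-50,10):
    Q=P[(P[:,1]>y0)&(P[:,1]<y0+10)]
    if len(Q)>10: print(y0,len(Q),"x",np.percentile(Q[:,0],[1,50,99]),"z",299.4-np.median(Q[:,2]), "ymax",Q[:,1].max())
T=S[(zt>120)];print("ymax all",T[:,1].max(), "for z>150", S[zt>150][:,1].max())
print("base");B=L[140:245,60:270].reshape(-1,3);zb=299.4-B[:,2];Q=B[(zb>9)&(zb<18)]
print(cv2.minAreaRect(Q[:,:2].astype(np.float32)),np.median(299.4-Q[:,2]))
# tab
W=L[240:303,292:346].reshape(-1,3)
Q=W[abs(W[:,2]+22.5)<2];print("tabtop x",np.percentile(Q[:,0],[2,98]),"y",np.percentile(Q[:,1],[2,98]),np.median(Q[:,2]))
Q=W[(W[:,2]>-18)&(W[:,2]<2)];print("front x",np.median(Q[:,0]), np.polyfit(Q[:,2],Q[:,0],1),np.polyfit(Q[:,1],Q[:,0],1))
# strip below
W=L[165:235,296:336].reshape(-1,3);
for z in range(30,125,10):
    Q=W[(W[:,2]>z)&(W[:,2]<z+10)]
    if len(Q)>5: print("strip",z,np.median(Q[:,0]),np.percentile(Q[:,1],[3,50,97]))
a=D["im"][150:300,100:350];cv2.imwrite("pics/w5c.png",cv2.resize(a,None,fx=3,fy=3,interpolation=2))
E
```

```text
top pts 5003 182.26803933555033
-250 212 x [-25.17 -15.37  -6.34] z 182.2549610754113 ymax -240.0118161405051
-240 206 x [-24.94 -15.33  -6.8 ] z 182.33389958263217 ymax -230.0392708158794
-230 216 x [-24.98 -15.49  -6.82] z 182.20704936916076 ymax -220.0913399848009
-220 208 x [-25.12 -15.37  -6.64] z 182.24936238358782 ymax -210.00842441770652
-210 224 x [-24.85 -15.12  -7.  ] z 182.1146675512073 ymax -200.05079175062502
-200 221 x [-24.64 -15.13  -6.76] z 182.26970926888197 ymax -190.01276600165355
-190 215 x [-24.65 -15.29  -6.71] z 182.23216334454125 ymax -180.0016867551216
-180 228 x [-24.54 -15.08  -6.68] z 182.17690985928803 ymax -170.00967377833194
-170 229 x [-24.47 -15.03  -6.63] z 182.19031761616742 ymax -160.00909173256943
-160 227 x [-24.56 -15.12  -6.72] z 182.14230015333862 ymax -150.0100345479307
-150 235 x [-34.8  -15.05  -6.64] z 182.09069017193693 ymax -140.1115639176052
-140 304 x [-34.13 -17.98  -6.61] z 182.20145951075628 ymax -130.00616041649252
-130 316 x [-42.66 -18.41  -6.54] z 182.35261359908458 ymax -120.0065705553008
-120 233 x [-24.36 -14.73  -6.52] z 1
[... 404 characters left out ...]
68039539
base
((-45.443946838378906, -219.43812561035156), (281.2203369140625, 129.98733520507812), 89.7881851196289) 13.242364135048518
tabtop x [-2.68  7.09] y [-10.25  10.18] -22.197112614985947
front x 6.45737153301935 [0.02 6.91] [0.03 6.7 ]
strip 30 3.82432466916057 [-10.34  -0.39   9.59]
strip 40 3.8461695239996425 [-10.54   0.22  10.  ]
strip 50 3.8491901099257566 [-10.6   -0.4    9.89]
strip 60 3.855574966163468 [-10.56  -0.4    9.72]
strip 70 3.88024841075901 [-10.5   -0.4    9.61]
strip 80 3.9528573241959837 [-10.64  -0.07   9.76]
strip 90 4.154505855817947 [-10.75  -1.17   9.66]
strip 100 3.918197830831212 [-10.27  -0.42   9.38]
strip 110 14.566915568051254 [-11.14  -0.44   9.64]
```

View pics/w5c.png

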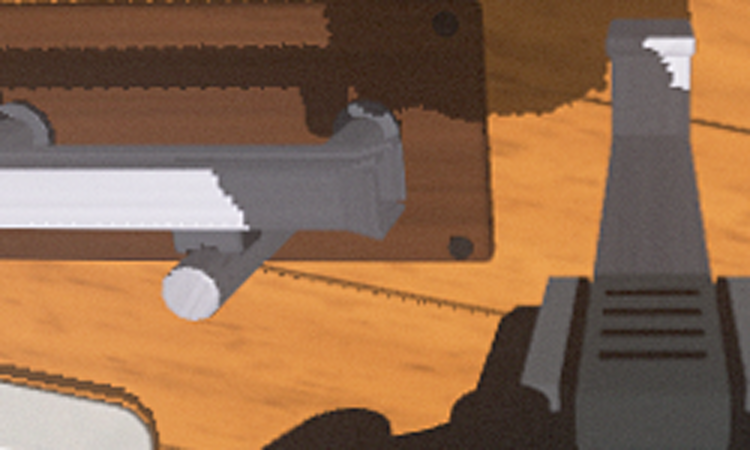

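>>> play_rows([
  {"fingers":-1,"x":-0.0002,"y":-0.02,"z":0.035,"wx":0,"wy":0,"wz":-0.2},
  {"fingers":-1,"x":-0.0002,"y":-0.035,"z":0.06,"wx":0,"wy":0,"wz":-0.2},
  {"fingers":-1,"x":-0.0002,"y":-0.035,"z":0.08,"wx":0,"wy":0,"wz":-0.2},
  {"fingers":-1,"x":-0.0002,"y":-0.035,"z":0.0904,"wx":0,"wy":0,"wz":-0.2},
  {"fingers":-1,"x":-0.0002,"y":-0.035,"z":0.0904,"wx":0,"wy":0,"wz":-0.2},
  {"fingers":-1,"x":-0.0002,"y":-0.035,"z":0.0904,"wx":0,"wy":0,"wz":-0.2},
])

```text
time: 7.17
ee_pos: [0.5575, 0.1044, 0.2096]
tcp_rot: [180.0, 0.0, -168.0]
wrist_force: [1.0, -1.0, 0.5]
opening: 0.0215
```

```bash
python3 look.py w6; python3 - <<'E'
from h import *
np.set_printoptions(precision=2,suppress=True)
D=np.load("w6.npz");X=D["X"];p=D["p"];r=R.from_euler("xyz",D["e"],degrees=True)
L=r.inv().apply((X-p).reshape(-1,3)).reshape(400,640,3)*1000
S=L[150:300,0:292].reshape(-1,3);zt=p[2]*1000-S[:,2]
P=S[(zt>178)&(zt<190)&(S[:,1]<-25)]
for y0 in range(-180,-20,10):
    Q=P[(P[:,1]>y0)&(P[:,1]<y0+10)&(P[:,0]>-28)]
    if len(Q)>10: print(y0,len(Q),"x",np.percentile(Q[:,0],[1,50,99]),"z",p[2]*1000-np.median(Q[:,2]), "ymax",Q[:,1].max())
W=L[240:303,292:346].reshape(-1,3)
Q=W[abs(W[:,2]+22.5)<2];print("tabtop x",np.percentile(Q[:,0],[2,98]),"y",np.percentile(Q[:,1],[2,98]),np.median(Q[:,2]))
W=L[165:235,296:336].reshape(-1,3);
for z in range(30,115,20):
    Q=W[(W[:,2]>z)&(W[:,2]<z+20)]
    if len(Q)>5: print("strip",z,np.median(Q[:,0]),np.percentile(Q[:,1],[3,50,97]))
i,d=bot.camera("scene");a=i[90:260,200:480];cv2.imwrite("pics/s6.png",cv2.resize(a,None,fx=2.8,fy=2.8,interpolation=2))
E
```

```text
7.1667 [10.6037  6.7798  8.3983 91.6127  0.0042 -1.4405] [0.5575 0.1044 0.2096] [ 179.9959    0.0059 -167.9557] [ 1.0127 -1.008   0.5021] [-0.0277 -0.0322 -0.013 ] 0.021502036654959967
-180 433 x [-24.   -13.72  -5.37] z 183.0079789200207 ymax -170.03401589701855
-170 472 x [-24.41 -13.76  -5.3 ] z 183.02902221682427 ymax -160.00176596683528
-160 461 x [-24.28 -13.7   -5.46] z 182.92745382893207 ymax -150.01383905740965
-150 480 x [-24.41 -13.81  -5.62] z 182.996888549959 ymax -140.03900813521304
-140 482 x [-24.26 -13.71  -5.49] z 183.00009149136878 ymax -130.01035392785053
-130 495 x [-24.2  -13.67  -5.39] z 182.9814593629347 ymax -120.01024327900241
-120 502 x [-24.38 -13.73  -5.46] z 183.0205735818468 ymax -110.002508670479
-110 517 x [-27.37 -14.02  -5.88] z 182.9807365299279 ymax -100.01526601070265
-100 521 x [-27.4  -13.76  -5.68] z 182.97313697655125 ymax -90.02639475591245
-90 527 x [-24.56 -14.07  -5.66] z 182.99016800372323 ymax -80.01206064140878
-80 550 x [-25.17 -14.15  -5.57] z 182.96758925593693 ymax -70.01386092635676
-70 552 x [-24.99 -14.12  -5.64] z 182.95700838447127 ymax -60.00651560186268
-60 544 x [-25.05 -13.61  -4.63] z 183.33981567186353 ymax -50.04278103801419
-50 410 x [-27.01 -12.98  -2.94] z 185.18655669802448 ymax -44.017450120566
tabtop x [-3.01  6.75] y [-10.45  10.05] -22.93372273299011
strip 30 3.3310548574707326 [-10.58  -0.53   9.67]
strip 50 3.3030332185892 [-10.77  -0.54   9.76]
strip 70 3.4319967705864203 [-10.81  -0.55   9.55]
strip 90 3.345587651137419 [-10.89  -0.56   9.61]
strip 110 14.010997762002708 [-11.29  -0.58   9.55]
```

View pics/w6.png

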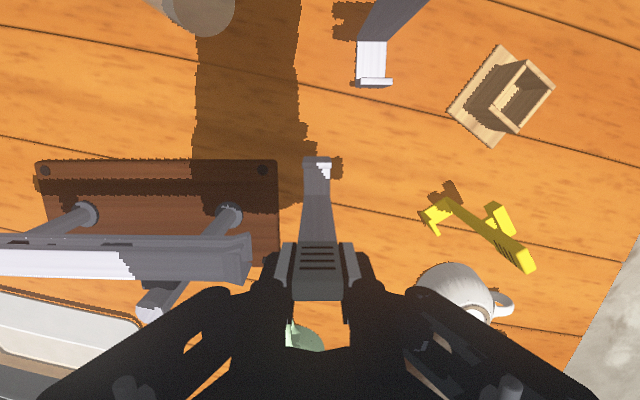

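View pics/s6.png

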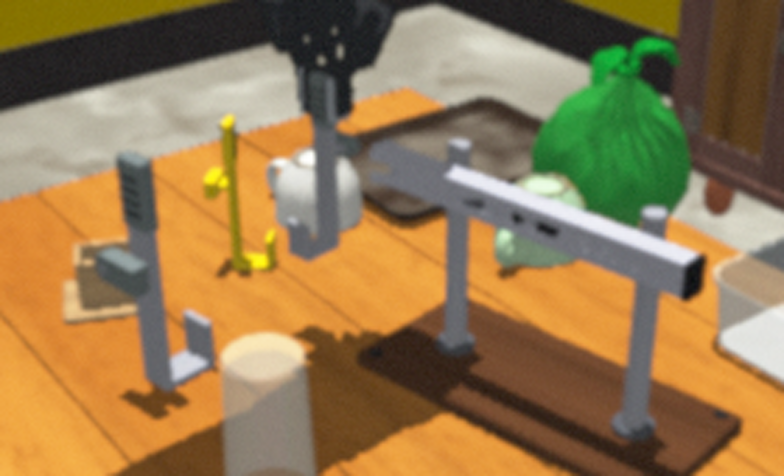

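Everything lines up within about 0.5 mm. I'll apply a small correction and enter the flare slowly.

>>> play_rows([
  {"fingers":-1,"x":0.0004,"y":-0.006,"z":0.0003,"wx":0,"wy":0,"wz":0.1},
  {"fingers":-1,"x":0.0004,"y":-0.014,"z":0.0003,"wx":0,"wy":0,"wz":0.1},
  {"fingers":-1,"x":0.0004,"y":-0.022,"z":0.0003,"wx":0,"wy":0,"wz":0.1},
  {"fingers":-1,"x":0.0004,"y":-0.028,"z":0.0003,"wx":0,"wy":0,"wz":0.1},
  {"fingers":-1,"x":0.0004,"y":-0.031,"z":0.0003,"wx":0,"wy":0,"wz":0.1},
  {"fingers":-1,"x":0.0004,"y":-0.031,"z":0.0003,"wx":0,"wy":0,"wz":0.1},
])

```text
time: 7.77
ee_pos: [0.564, 0.0724, 0.2087]
tcp_rot: [-180.0, 0.0, -168.2]
wrist_force: [-0.1, 0.7, -0.3]
opening: 0.0215
```

```bash
python3 look.py w7; python3 - <<'E'
from h import *
np.set_printoptions(precision=2,suppress=True)
D=np.load("w7.npz");X=D["X"];p=D["p"];r=R.from_euler("xyz",D["e"],degrees=True)
L=r.inv().apply((X-p).reshape(-1,3)).reshape(400,640,3)*1000
S=L[150:300,0:292].reshape(-1,3);zt=p[2]*1000-S[:,2]
P=S[(zt>178)&(zt<190)&(S[:,1]<-10)]
for y0 in range(-150,-10,10):
    Q=P[(P[:,1]>y0)&(P[:,1]<y0+10)&(P[:,0]>-28)]
    if len(Q)>10: print(y0,len(Q),"x",np.percentile(Q[:,0],[1,50,99]),"z",p[2]*1000-np.median(Q[:,2]), "ymax",Q[:,1].max())
W=L[165:235,296:336].reshape(-1,3);
for z in range(30,115,20):
    Q=W[(W[:,2]>z)&(W[:,2]<z+20)]
    if len(Q)>5: print("strip",z,np.median(Q[:,0]),np.percentile(Q[:,1],[3,50,97]))
a=D["im"][140:310,150:400];cv2.imwrite("pics/w7c.png",cv2.resize(a,None,fx=3,fy=3,interpolation=2))
E
```

```text
7.7667 [ 7.315   6.9756  8.515  91.5383 -0.0043 -4.5266] [0.564  0.0724 0.2087] [-179.9956    0.0008 -168.1583] [-0.096   0.7156 -0.3245] [-0.0071  0.003  -0.0631] 0.021496574102333254
-150 464 x [-24.59 -14.53  -5.93] z 182.0694747286925 ymax -140.0033572385119
-140 482 x [-24.46 -14.43  -5.77] z 182.0201551415807 ymax -130.01859439870617
-130 492 x [-24.57 -13.99  -5.63] z 182.06863066723602 ymax -120.01285246841537
-120 501 x [-24.61 -14.12  -5.54] z 182.06699724548469 ymax -110.03042442823879
-110 506 x [-24.64 -14.08  -5.85] z 182.06561633589064 ymax -100.00352574760218
-100 510 x [-24.6  -14.17  -5.8 ] z 182.06439421237104 ymax -90.03935200368223
-90 521 x [-24.33 -13.95  -5.65] z 182.11401847316947 ymax -80.00675097201737
-80 533 x [-24.58 -13.99  -5.61] z 182.12864236958973 ymax -70.03117236185336
-70 548 x [-24.44 -14.18  -5.53] z 182.06059423965888 ymax -60.01723571321409
-60 539 x [-24.63 -14.13  -5.54] z 182.07397359292304 ymax -50.01779527415211
-50 542 x [-24.46 -13.97  -5.44] z 182.06254485965516 ymax -40.01023732744965
-40 430 x [-23.98 -12.17  -5.5 ] z 181.96971763909943 ymax -30.06739612706666
-30 28 x [-9.25 -6.52 -5.79] z 180.70329452206025 ymax -26.711403233336224
strip 30 3.8177677951749107 [-10.15  -0.04  10.26]
strip 50 3.8784225416940434 [-10.39  -0.05  10.15]
strip 70 3.8801489982406085 [-10.21  -0.05  10.09]
strip 90 4.0187645183915786 [-10.34  -0.09  10.12]
strip 110 14.178912399835118 [-10.77  -0.07  10.57]
```

View pics/w7c.png

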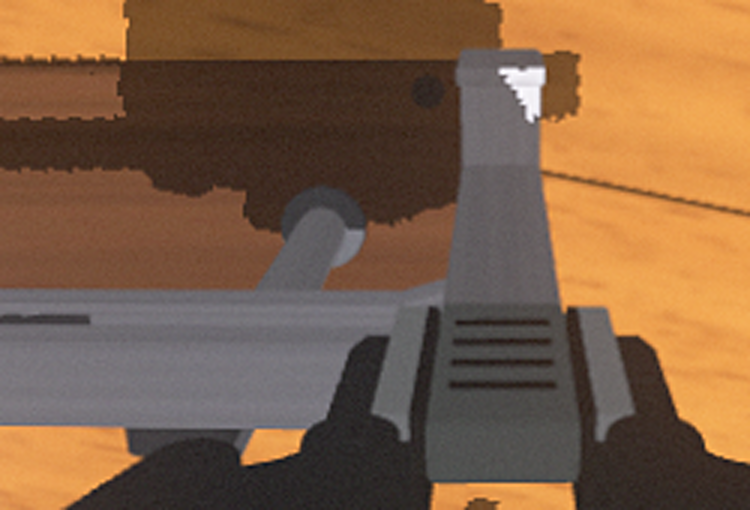

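>>> play_rows([
  {"fingers":-1,"x":0,"y":-0.003,"z":0,"wx":0,"wy":0,"wz":0},
  {"fingers":-1,"x":0,"y":-0.006,"z":0,"wx":0,"wy":0,"wz":0},
  {"fingers":-1,"x":0,"y":-0.009,"z":0,"wx":0,"wy":0,"wz":0},
  {"fingers":-1,"x":0,"y":-0.012,"z":0,"wx":0,"wy":0,"wz":0},
  {"fingers":-1,"x":0,"y":-0.012,"z":0,"wx":0,"wy":0,"wz":0},
])

```text
time: 8.23
ee_pos: [0.5664, 0.0612, 0.2087]
tcp_rot: [-180.0, -0.0, -168.1]
wrist_force: [0.5, -0.6, -1.0]
opening: 0.0217
```

>>> play_rows([
  {"fingers":-1,"x":0,"y":-0.003,"z":0,"wx":0,"wy":0,"wz":0},
  {"fingers":-1,"x":0,"y":-0.006,"z":0,"wx":0,"wy":0,"wz":0},
  {"fingers":-1,"x":0,"y":-0.009,"z":0,"wx":0,"wy":0,"wz":0},
  {"fingers":-1,"x":0,"y":-0.012,"z":0,"wx":0,"wy":0,"wz":0},
  {"fingers":-1,"x":0,"y":-0.012,"z":0,"wx":0,"wy":0,"wz":0},
])

```text
time: 8.65
ee_pos: [0.5689, 0.0494, 0.2086]
tcp_rot: [-180.0, -0.0, -168.1]
wrist_force: [-1.0, -0.8, -0.4]
opening: 0.0212
```

```bash
cat > st.py <<'E'
from h import *
np.set_printoptions(precision=2,suppress=True)
o=bot.get_obs();p,r=pose(o)
print(o["time"],"p",p*1000,o["tcp_rot"],"F tool",r.inv().apply(o["wrist_force"]),"M tool",r.inv().apply(o["torque"]))
E
python3 st.py
```

```text
8.65 p [568.89  49.35 208.64] [-179.99   -0.   -168.11] F tool [ 1.19 -0.6   0.38] M tool [-0.01 -0.01  0.06]
```

Threaded with no force building up; the head centre is at the mouth. The catch can't be closer than 68 mm, so I'll slide on in checked steps.

>>> play_rows([
  {"fingers":-1,"x":0,"y":-0.004,"z":0,"wx":0,"wy":0,"wz":0},
  {"fingers":-1,"x":0,"y":-0.008,"z":0,"wx":0,"wy":0,"wz":0},
  {"fingers":-1,"x":0,"y":-0.012,"z":0,"wx":0,"wy":0,"wz":0},
  {"fingers":-1,"x":0,"y":-0.016,"z":0,"wx":0,"wy":0,"wz":0},
  {"fingers":-1,"x":0,"y":-0.02,"z":0,"wx":0,"wy":0,"wz":0},
  {"fingers":-1,"x":0,"y":-0.02,"z":0,"wx":0,"wy":0,"wz":0},
])

```text
time: 9.15
ee_pos: [0.5731, 0.0296, 0.2087]
tcp_rot: [-180.0, 0.0, -168.1]
wrist_force: [-0.0, 0.2, -2.1]
opening: 0.0211
```

>>> play_rows([
  {"fingers":-1,"x":0,"y":-0.004,"z":0,"wx":0,"wy":0,"wz":0},
  {"fingers":-1,"x":0,"y":-0.008,"z":0,"wx":0,"wy":0,"wz":0},
  {"fingers":-1,"x":0,"y":-0.012,"z":0,"wx":0,"wy":0,"wz":0},
  {"fingers":-1,"x":0,"y":-0.016,"z":0,"wx":0,"wy":0,"wz":0},
  {"fingers":-1,"x":0,"y":-0.02,"z":0,"wx":0,"wy":0,"wz":0},
  {"fingers":-1,"x":0,"y":-0.02,"z":0,"wx":0,"wy":0,"wz":0},
])

```text
time: 9.65
ee_pos: [0.5772, 0.01, 0.2086]
tcp_rot: [-180.0, -0.0, -168.1]
wrist_force: [0.1, -0.4, 0.0]
opening: 0.0216
```

```bash
python3 st.py; python3 look.py w8; python3 - <<'E'
from h import *
np.set_printoptions(precision=2,suppress=True)
D=np.load("w8.npz");X=D["X"];p=D["p"];r=R.from_euler("xyz",D["e"],degrees=True)
L=r.inv().apply((X-p).reshape(-1,3)).reshape(400,640,3)*1000
S=L[150:300,0:292].reshape(-1,3);zt=p[2]*1000-S[:,2]
P=S[(zt>178)&(zt<190)&(S[:,1]<-10)]
for y0 in range(-150,-10,20):
    Q=P[(P[:,1]>y0)&(P[:,1]<y0+10)&(P[:,0]>-28)]
    if len(Q)>10: print(y0,len(Q),"x",np.percentile(Q[:,0],[1,50,99]),"z",p[2]*1000-np.median(Q[:,2]))
W=L[165:235,296:336].reshape(-1,3);
for z in range(30,115,20):
    Q=W[(W[:,2]>z)&(W[:,2]<z+20)]
    if len(Q)>5: print("strip",z,np.median(Q[:,0]),np.percentile(Q[:,1],[3,50,97]))
E
```

```text
9.65 p [577.17  10.   208.64] [-179.99   -0.   -168.12] F tool [-0.06 -0.39 -0.02] M tool [-0.04  0.01 -0.01]
9.65 [  0.9977   8.1748   9.8346  91.6619  -0.0109 -10.8815] [0.5772 0.01   0.2086] [-179.9897   -0.0041 -168.1208] [ 0.1416 -0.3711  0.0227] [0.0411 0.014  0.0136] 0.021576344196147068
-150 477 x [-24.49 -14.41  -5.7 ] z 182.11813946010665
-130 491 x [-24.28 -13.78  -5.45] z 182.09168145257436
-110 508 x [-24.64 -14.32  -5.7 ] z 182.0769587913429
-90 516 x [-24.4  -13.85  -5.57] z 182.15746042440858
-70 549 x [-24.81 -13.89  -5.4 ] z 182.10397685448606
-50 546 x [-24.5  -13.65  -5.3 ] z 182.08221738209082
-30 32 x [-8.49 -6.2  -5.65] z 180.36566720182762
strip 30 3.830679221024803 [-10.15  -0.14  10.09]
strip 50 3.852953823723284 [-10.38  -0.14  10.05]
strip 70 3.885514004466025 [-10.31  -0.18   9.88]
strip 90 3.993282576038969 [-10.44  -0.15  10.05]
strip 110 14.557608037327597 [-10.87  -0.16  10.27]
```

View pics/w8.png

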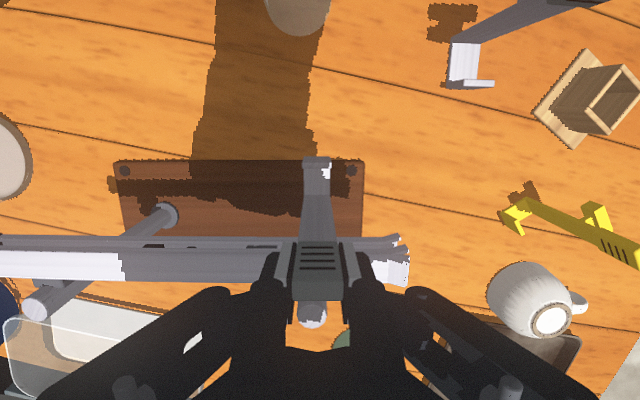

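>>> play_rows([
  {"fingers":-1,"x":0,"y":-0.003,"z":0,"wx":0,"wy":0,"wz":0},
  {"fingers":-1,"x":0,"y":-0.006,"z":0,"wx":0,"wy":0,"wz":0},
  {"fingers":-1,"x":0,"y":-0.009,"z":0,"wx":0,"wy":0,"wz":0},
])

```text
time: 9.95
ee_pos: [0.579, 0.0018, 0.2087]
tcp_rot: [-180.0, -0.0, -168.1]
wrist_force: [-0.8, 0.2, -0.4]
opening: 0.0211
```

>>> play_rows([
  {"fingers":-1,"x":0,"y":-0.003,"z":0,"wx":0,"wy":0,"wz":0},
  {"fingers":-1,"x":0,"y":-0.006,"z":0,"wx":0,"wy":0,"wz":0},
  {"fingers":-1,"x":0,"y":-0.009,"z":0,"wx":0,"wy":0,"wz":0},
])

```text
time: 10.2
ee_pos: [0.5808, -0.0072, 0.2087]
tcp_rot: [-180.0, 0.0, -168.1]
wrist_force: [-0.2, 0.4, -0.6]
opening: 0.0212
```

```bash
python3 st.py
```

```text
10.2 p [580.83  -7.16 208.7 ] [-180.      0.   -168.08] F tool [0.11 0.46 0.61] M tool [ 0.   -0.08  0.02]
```

>>> play_rows([
  {"fingers":-1,"x":0,"y":-0.002,"z":0,"wx":0,"wy":0,"wz":0},
  {"fingers":-1,"x":0,"y":-0.004,"z":0,"wx":0,"wy":0,"wz":0},
])

```text
time: 10.37
ee_pos: [0.5816, -0.0108, 0.2088]
tcp_rot: [180.0, 0.0, -168.1]
wrist_force: [0.2, 2.0, -0.9]
opening: 0.0217
```

>>> play_rows([
  {"fingers":-1,"x":0,"y":-0.002,"z":0,"wx":0,"wy":0,"wz":0},
  {"fingers":-1,"x":0,"y":-0.004,"z":0,"wx":0,"wy":0,"wz":0},
])

```text
time: 10.53
ee_pos: [0.5824, -0.0147, 0.2088]
tcp_rot: [180.0, 0.0, -168.1]
wrist_force: [-0.3, 2.2, 0.3]
opening: 0.0214
```

>>> play_rows([
  {"fingers":-1,"x":0,"y":-0.002,"z":0,"wx":0,"wy":0,"wz":0},
  {"fingers":-1,"x":0,"y":-0.004,"z":0,"wx":0,"wy":0,"wz":0},
])

```text
time: 10.7
ee_pos: [0.5833, -0.0185, 0.2088]
tcp_rot: [180.0, 0.0, -168.1]
wrist_force: [-0.8, 2.7, 0.6]
opening: 0.021
```

```bash
python3 st.py
```

```text
10.7 p [583.27 -18.53 208.83] [ 179.98    0.01 -168.07] F tool [ 0.24  2.84 -0.58] M tool [-0.61 -0.08 -0.06]
```

The force steps up to 2–3 N and rises slowly, so this is the ramped tooth, starting at about y = −0.009. I expect the latch about 50 mm further on, near y ≈ −0.058.

>>> play_rows([
  {"fingers":-1,"x":0,"y":-0.002,"z":0,"wx":0,"wy":0,"wz":0},
  {"fingers":-1,"x":0,"y":-0.004,"z":0,"wx":0,"wy":0,"wz":0},
])

```text
time: 10.87
ee_pos: [0.5842, -0.0227, 0.2088]
tcp_rot: [-180.0, 0.0, -168.1]
wrist_force: [-1.0, 1.0, 2.1]
opening: 0.0215
```

>>> play_rows([
  {"fingers":-1,"x":0,"y":-0.002,"z":0,"wx":0,"wy":0,"wz":0},
  {"fingers":-1,"x":0,"y":-0.004,"z":0,"wx":0,"wy":0,"wz":0},
])

```text
time: 11.03
ee_pos: [0.585, -0.0267, 0.2088]
tcp_rot: [-180.0, 0.0, -168.1]
wrist_force: [0.1, 1.3, 1.2]
opening: 0.0214
```

>>> play_rows([
  {"fingers":-1,"x":0,"y":-0.002,"z":0,"wx":0,"wy":0,"wz":0},
  {"fingers":-1,"x":0,"y":-0.004,"z":0,"wx":0,"wy":0,"wz":0},
])

```text
time: 11.2
ee_pos: [0.5858, -0.0306, 0.2087]
tcp_rot: [-180.0, 0.0, -168.1]
wrist_force: [0.5, 1.3, 1.6]
opening: 0.0213
```

```bash
python3 st.py
```

```text
11.2 p [585.76 -30.56 208.72] [-180.      0.   -168.09] F tool [-0.77  1.16 -1.64] M tool [-0.29 -0.09 -0.04]
```

>>> play_rows([
  {"fingers":-1,"x":0,"y":-0.0015,"z":0,"wx":0,"wy":0,"wz":0},
  {"fingers":-1,"x":0,"y":-0.003,"z":0,"wx":0,"wy":0,"wz":0},
  {"fingers":-1,"x":0,"y":-0.003,"z":0,"wx":0,"wy":0,"wz":0},
])

```text
time: 11.45
ee_pos: [0.5864, -0.0336, 0.2087]
tcp_rot: [-180.0, -0.0, -168.1]
wrist_force: [0.1, -0.3, 1.8]
opening: 0.0216
```

>>> play_rows([
  {"fingers":-1,"x":0,"y":-0.0015,"z":0,"wx":0,"wy":0,"wz":0},
  {"fingers":-1,"x":0,"y":-0.003,"z":0,"wx":0,"wy":0,"wz":0},
  {"fingers":-1,"x":0,"y":-0.003,"z":0,"wx":0,"wy":0,"wz":0},
])

```text
time: 11.7
ee_pos: [0.587, -0.0364, 0.2087]
tcp_rot: [-180.0, 0.0, -168.1]
wrist_force: [-0.4, 1.3, 1.8]
opening: 0.0215
```

>>> play_rows([
  {"fingers":-1,"x":0,"y":-0.0015,"z":0,"wx":0,"wy":0,"wz":0},
  {"fingers":-1,"x":0,"y":-0.003,"z":0,"wx":0,"wy":0,"wz":0},
  {"fingers":-1,"x":0,"y":-0.003,"z":0,"wx":0,"wy":0,"wz":0},
])

```text
time: 11.95
ee_pos: [0.5876, -0.0394, 0.2087]
tcp_rot: [-180.0, -0.0, -168.1]
wrist_force: [-0.1, -0.3, 2.2]
opening: 0.0214
```

>>> play_rows([
  {"fingers":-1,"x":0,"y":-0.0015,"z":0,"wx":0,"wy":0,"wz":0},
  {"fingers":-1,"x":0,"y":-0.003,"z":0,"wx":0,"wy":0,"wz":0},
  {"fingers":-1,"x":0,"y":-0.003,"z":0,"wx":0,"wy":0,"wz":0},
])

```text
time: 12.2
ee_pos: [0.5882, -0.0423, 0.2087]
tcp_rot: [-180.0, -0.0, -168.1]
wrist_force: [-0.6, 0.8, 2.0]
opening: 0.0215
```

```bash
python3 st.py
```

```text
12.2 p [588.23 -42.32 208.66] [-179.99   -0.   -168.09] F tool [ 0.44  0.89 -1.97] M tool [-0.12 -0.04 -0.09]
```

Still riding on the tooth, with about 2 N of lift. I'll go in 1.5 mm steps now.

>>> play_rows([
  {"fingers":-1,"x":0,"y":-0.001,"z":0,"wx":0,"wy":0,"wz":0},
  {"fingers":-1,"x":0,"y":-0.002,"z":0,"wx":0,"wy":0,"wz":0},
  {"fingers":-1,"x":0,"y":-0.002,"z":0,"wx":0,"wy":0,"wz":0},
])

```text
time: 12.45
ee_pos: [0.5886, -0.0442, 0.2087]
tcp_rot: [-180.0, 0.0, -168.1]
wrist_force: [0.3, 1.3, 1.3]
opening: 0.0213
```

>>> play_rows([
  {"fingers":-1,"x":0,"y":-0.001,"z":0,"wx":0,"wy":0,"wz":0},
  {"fingers":-1,"x":0,"y":-0.0015,"z":0,"wx":0,"wy":0,"wz":0},
  {"fingers":-1,"x":0,"y":-0.0015,"z":0,"wx":0,"wy":0,"wz":0},
])

```text
time: 12.7
ee_pos: [0.5889, -0.0456, 0.2087]
tcp_rot: [-180.0, -0.0, -168.1]
wrist_force: [0.3, 1.4, 0.4]
opening: 0.0212
```

>>> play_rows([
  {"fingers":-1,"x":0,"y":-0.001,"z":0,"wx":0,"wy":0,"wz":0},
  {"fingers":-1,"x":0,"y":-0.0015,"z":0,"wx":0,"wy":0,"wz":0},
  {"fingers":-1,"x":0,"y":-0.0015,"z":0,"wx":0,"wy":0,"wz":0},
])

```text
time: 12.95
ee_pos: [0.5892, -0.0471, 0.2087]
tcp_rot: [-180.0, -0.0, -168.1]
wrist_force: [0.2, 0.9, 2.4]
opening: 0.0216
```

>>> play_rows([
  {"fingers":-1,"x":0,"y":-0.001,"z":0,"wx":0,"wy":0,"wz":0},
  {"fingers":-1,"x":0,"y":-0.0015,"z":0,"wx":0,"wy":0,"wz":0},
  {"fingers":-1,"x":0,"y":-0.0015,"z":0,"wx":0,"wy":0,"wz":0},
])

```text
time: 13.2
ee_pos: [0.5895, -0.0483, 0.2087]
tcp_rot: [180.0, 0.0, -168.1]
wrist_force: [-1.1, 2.3, 2.5]
opening: 0.0212
```

```bash
python3 st.py
```

```text
13.2 p [589.51 -48.3  208.69] [ 179.98    0.   -168.08] F tool [ 0.59  2.47 -2.45] M tool [-0.6  -0.03 -0.05]
```

Force and moment are rising, so the buffer has probably been met. On in 1 mm steps.

>>> play_rows([
  {"fingers":-1,"x":0,"y":-0.001,"z":0,"wx":0,"wy":0,"wz":0},
  {"fingers":-1,"x":0,"y":-0.001,"z":0,"wx":0,"wy":0,"wz":0},
  {"fingers":-1,"x":0,"y":-0.001,"z":0,"wx":0,"wy":0,"wz":0},
])

```text
time: 13.45
ee_pos: [0.5897, -0.0492, 0.2087]
tcp_rot: [180.0, -0.0, -168.1]
wrist_force: [-0.7, 3.3, 2.3]
opening: 0.0212
```

```bash
python3 st.py
```

```text
13.45 p [589.71 -49.23 208.66] [ 179.98   -0.   -168.08] F tool [ 0.04  3.43 -2.3 ] M tool [-0.91 -0.06 -0.08]
```

>>> play_rows([
  {"fingers":-1,"x":0,"y":-0.001,"z":0,"wx":0,"wy":0,"wz":0},
  {"fingers":-1,"x":0,"y":-0.001,"z":0,"wx":0,"wy":0,"wz":0},
  {"fingers":-1,"x":0,"y":-0.001,"z":0,"wx":0,"wy":0,"wz":0},
])

```text
time: 13.7
ee_pos: [0.5899, -0.0502, 0.2087]
tcp_rot: [180.0, -0.0, -168.1]
wrist_force: [-1.3, 5.2, 2.7]
opening: 0.0213
```

```bash
python3 st.py
```

```text
13.7 p [589.89 -50.23 208.68] [ 179.98   -0.   -168.08] F tool [ 0.16  5.32 -2.73] M tool [-1.2  -0.01 -0.11]
```

>>> play_rows([
  {"fingers":-1,"x":0,"y":-0.001,"z":0,"wx":0,"wy":0,"wz":0},
  {"fingers":-1,"x":0,"y":-0.001,"z":0,"wx":0,"wy":0,"wz":0},
  {"fingers":-1,"x":0,"y":-0.001,"z":0,"wx":0,"wy":0,"wz":0},
])

```text
time: 13.95
ee_pos: [0.5901, -0.0512, 0.2087]
tcp_rot: [180.0, -0.0, -168.1]
wrist_force: [-1.0, 5.5, 3.0]
opening: 0.0211
```

```bash
python3 st.py
```

```text
13.95 p [590.1  -51.16 208.69] [ 179.98   -0.   -168.07] F tool [-0.15  5.58 -3.02] M tool [-1.33 -0.04 -0.01]
```

>>> play_rows([
  {"fingers":-1,"x":0,"y":-0.0007,"z":0,"wx":0,"wy":0,"wz":0},
  {"fingers":-1,"x":0,"y":-0.0007,"z":0,"wx":0,"wy":0,"wz":0},
  {"fingers":-1,"x":0,"y":-0.0007,"z":0,"wx":0,"wy":0,"wz":0},
])

```text
time: 14.2
ee_pos: [0.5903, -0.052, 0.2086]
tcp_rot: [180.0, -0.0, -168.1]
wrist_force: [-0.8, 4.5, 1.8]
opening: 0.0215
```

```bash
python3 st.py
```

```text
14.2 p [590.27 -51.97 208.61] [ 179.99   -0.01 -168.08] F tool [-0.15  4.59 -1.77] M tool [-1.16 -0.04 -0.1 ]
```

>>> play_rows([
  {"fingers":-1,"x":0,"y":-0.0007,"z":0,"wx":0,"wy":0,"wz":0},
  {"fingers":-1,"x":0,"y":-0.0007,"z":0,"wx":0,"wy":0,"wz":0},
  {"fingers":-1,"x":0,"y":-0.0007,"z":0,"wx":0,"wy":0,"wz":0},
])

```text
time: 14.45
ee_pos: [0.5903, -0.0524, 0.2086]
tcp_rot: [180.0, -0.0, -168.1]
wrist_force: [-1.5, 6.4, 1.1]
opening: 0.0216
```

```bash
python3 st.py;python3 look.py w9; python3 st.py
```

```text
14.45 p [590.34 -52.36 208.6 ] [ 179.96   -0.01 -168.06] F tool [ 0.16  6.62 -1.08] M tool [-1.48 -0.05 -0.09]
14.45 [ -5.0868  10.3586  12.299   91.9626   0.0384 -17.0226] [ 0.5903 -0.0524  0.2086] [ 179.9567   -0.01   -168.0642] [-1.527   6.446   1.0857] [1.4565 0.2592 0.0897] 0.02156620047270074
14.5 p [590.33 -52.37 208.6 ] [ 179.95   -0.01 -168.07] F tool [-0.16  5.37 -1.92] M tool [-1.48 -0.03 -0.1 ]
```

View pics/w9.png

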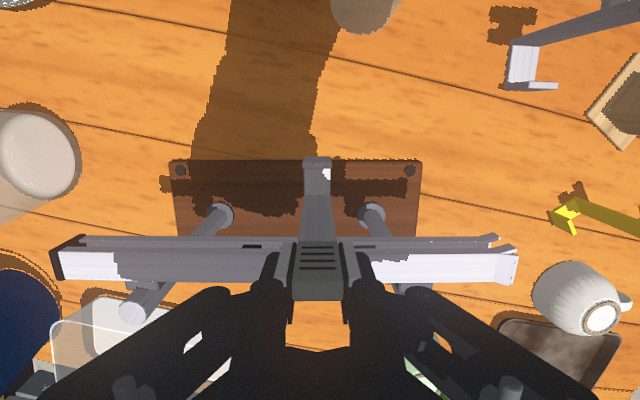

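The moment fell while advancing (1.33 → 1.16 N·m), which suggests the click. I'll go 0.7 mm further for margin, then tug back gently as a check.

>>> play_rows([
  {"fingers":-1,"x":0,"y":-0.0007,"z":0,"wx":0,"wy":0,"wz":0},
  {"fingers":-1,"x":0,"y":-0.0007,"z":0,"wx":0,"wy":0,"wz":0},
  {"fingers":-1,"x":0,"y":-0.0007,"z":0,"wx":0,"wy":0,"wz":0},
])

```text
time: 14.75
ee_pos: [0.5905, -0.0529, 0.2086]
tcp_rot: [179.9, -0.0, -168.1]
wrist_force: [-1.4, 6.5, 2.0]
opening: 0.0215
```

```bash
python3 st.py
```

```text
14.75 p [590.47 -52.94 208.61] [ 179.94   -0.01 -168.06] F tool [ 0.04  6.67 -1.95] M tool [-1.62  0.04 -0.11]
```

>>> play_rows([
  {"fingers":-1,"x":0,"y":0.001,"z":0,"wx":0,"wy":0,"wz":0},
  {"fingers":-1,"x":0,"y":0.001,"z":0,"wx":0,"wy":0,"wz":0},
  {"fingers":-1,"x":0,"y":0.001,"z":0,"wx":0,"wy":0,"wz":0},
])

```text
time: 15.0
ee_pos: [0.5903, -0.0521, 0.2086]
tcp_rot: [180.0, -0.0, -168.1]
wrist_force: [-0.9, 7.4, 2.1]
opening: 0.0214
```

```bash
python3 st.py
```

```text
15.0 p [590.28 -52.1  208.61] [ 179.96   -0.01 -168.07] F tool [-0.62  7.4  -2.14] M tool [-1.37 -0.01 -0.09]
```

>>> play_rows([
  {"fingers":-1,"x":0,"y":0.001,"z":0,"wx":0,"wy":0,"wz":0},
  {"fingers":-1,"x":0,"y":0.001,"z":0,"wx":0,"wy":0,"wz":0},
  {"fingers":-1,"x":0,"y":0.001,"z":0,"wx":0,"wy":0,"wz":0},
])

```text
time: 15.25
ee_pos: [0.5902, -0.0518, 0.2086]
tcp_rot: [-180.0, -0.0, -168.1]
wrist_force: [-0.7, 2.0, 0.9]
opening: 0.0215
```

```bash
python3 st.py
```

```text
15.25 p [590.2  -51.78 208.64] [-179.96   -0.01 -168.1 ] F tool [ 0.32  2.11 -0.94] M tool [-0.34 -0.06 -0.02]
```

>>> play_rows([
  {"fingers":-1,"x":0,"y":0.001,"z":0,"wx":0,"wy":0,"wz":0},
  {"fingers":-1,"x":0,"y":0.001,"z":0,"wx":0,"wy":0,"wz":0},
  {"fingers":-1,"x":0,"y":0.001,"z":0,"wx":0,"wy":0,"wz":0},
])

```text
time: 15.5
ee_pos: [0.5901, -0.0514, 0.2086]
tcp_rot: [-179.9, -0.0, -168.1]
wrist_force: [1.5, -5.4, -0.1]
opening: 0.0213
```

```bash
python3 st.py
```

```text
15.5 p [590.12 -51.37 208.61] [-179.9    -0.01 -168.13] F tool [-0.35 -5.6   0.1 ] M tool [ 1.23 -0.04  0.03]
```

>>> play_rows([
  {"fingers":-1,"x":0,"y":0.0007,"z":0,"wx":0,"wy":0,"wz":0},
  {"fingers":-1,"x":0,"y":0.0007,"z":0,"wx":0,"wy":0,"wz":0},
  {"fingers":-1,"x":0,"y":0.0007,"z":0,"wx":0,"wy":0,"wz":0},
])

```text
time: 15.75
ee_pos: [0.5901, -0.0511, 0.2086]
tcp_rot: [-179.8, -0.0, -168.1]
wrist_force: [2.7, -7.3, -0.9]
opening: 0.0213
```

```bash
python3 st.py
```

```text
15.75 p [590.06 -51.14 208.61] [-179.85   -0.01 -168.15] F tool [-1.19 -7.69  0.91] M tool [ 1.95 -0.05  0.05]
```

It resists a 7.7 N tug with almost no travel, so it is latched. I'll relax the tug, open, and withdraw upward.

>>> play_rows([
  {"fingers":-1,"x":0,"y":-0.0016,"z":0,"wx":0,"wy":0,"wz":0},
  {"fingers":-1,"x":0,"y":-0.0016,"z":0,"wx":0,"wy":0,"wz":0},
  {"fingers":-1,"x":0,"y":-0.0016,"z":0,"wx":0,"wy":0,"wz":0},
])

```text
time: 16.0
ee_pos: [0.5901, -0.0516, 0.2086]
tcp_rot: [-180.0, -0.0, -168.1]
wrist_force: [0.7, -2.8, 0.6]
opening: 0.0214
```

```bash
python3 st.py
```

```text
16.0 p [590.14 -51.58 208.64] [-179.99   -0.01 -168.1 ] F tool [-0.09 -2.89 -0.55] M tool [ 0.75  0.02 -0.  ]
```

>>> play_rows([
  {"fingers":-0.2,"x":0,"y":0,"z":0,"wx":0,"wy":0,"wz":0},
  {"fingers":0,"x":0,"y":0,"z":0,"wx":0,"wy":0,"wz":0},
  {"fingers":0.1,"x":0,"y":0,"z":0,"wx":0,"wy":0,"wz":0},
  {"fingers":0.3,"x":0,"y":0,"z":0,"wx":0,"wy":0,"wz":0},
  {"fingers":0.3,"x":0,"y":0,"z":0,"wx":0,"wy":0,"wz":0},
  {"fingers":0.3,"x":0,"y":0,"z":0,"wx":0,"wy":0,"wz":0},
])

```text
time: 16.5
ee_pos: [0.5901, -0.0512, 0.2087]
tcp_rot: [180.0, -0.0, -168.1]
wrist_force: [0.7, 0.1, 0.3]
opening: 0.0553
```

```bash
python3 st.py; python3 look.py w10
```

```text
16.5 p [590.12 -51.23 208.66] [ 179.99   -0.   -168.07] F tool [-0.74 -0.06 -0.34] M tool [-0.03 -0.01  0.02]
16.5 [ -4.9642  10.2982  12.2365  91.9446   0.0066 -16.892 ] [ 0.5901 -0.0512  0.2087] [ 179.9918   -0.0041 -168.0722] [0.74   0.0949 0.3413] [ 0.0323 -0.0041 -0.0174] 0.05534117326718209
```

View pics/w10.png

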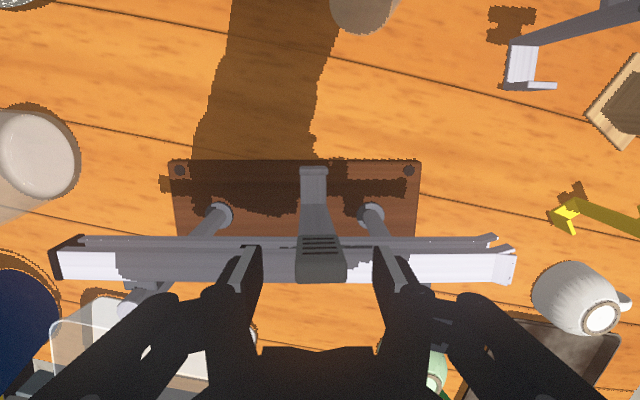

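The pads are clear of the tab, and the hook hangs in the rail at (318,260). Withdrawing up.

>>> play_rows([
  {"fingers":0.3,"x":0,"y":0,"z":-0.015,"wx":0,"wy":0,"wz":0},
  {"fingers":0.3,"x":0,"y":0,"z":-0.04,"wx":0,"wy":0,"wz":0},
  {"fingers":0.3,"x":0,"y":0,"z":-0.07,"wx":0,"wy":0,"wz":0},
  {"fingers":0.3,"x":0,"y":0,"z":-0.1,"wx":0,"wy":0,"wz":0},
  {"fingers":0.3,"x":0.03,"y":0,"z":-0.12,"wx":0,"wy":0,"wz":0},
  {"fingers":0.3,"x":0.06,"y":0,"z":-0.12,"wx":0,"wy":0,"wz":0},
  {"fingers":0.3,"x":0.06,"y":0,"z":-0.12,"wx":0,"wy":0,"wz":0},
  {"fingers":0.3,"x":0.06,"y":0,"z":-0.12,"wx":0,"wy":0,"wz":0},
])

```text
time: 17.22
ee_pos: [0.5307, -0.064, 0.3298]
tcp_rot: [-180.0, 0.1, -168.1]
wrist_force: [0.2, -1.6, -0.3]
opening: 0.0552
```

```bash
python3 look.py w11; python3 - <<'E'
from h import *
np.set_printoptions(precision=2,suppress=True)
i,d=bot.camera("scene");a=i[90:330,200:480];cv2.imwrite("pics/s11.png",cv2.resize(a,None,fx=2.4,fy=2.4,interpolation=2))
X=np.load("w11.npz")["X"]*1000
# hook tab top
P=X.reshape(-1,3);Q=P[(P[:,2]>228)&(P[:,2]<236)]
print("tab top",len(Q),Q.mean(0) if len(Q) else '', cv2.minAreaRect(Q[:,:2].astype(np.float32)) if len(Q)>4 else '')
P=np.nan_to_num(X.reshape(-1,3));
for c in ["top"]:
    bot.camera(c)
    for q in["tumbler","shaker"]: print(q,[(np.round(x["extent"]).tolist(),round(x["confidence"],2)) for x in bot.look_for(q,c)])
E
```

```text
17.2167 [ -6.8755   5.7733  20.8854 105.001    0.0023 -18.7538] [ 0.5307 -0.064   0.3298] [-179.9664    0.1059 -168.1216] [ 0.1906 -1.5731 -0.2965] [ 0.0227 -0.0073  0.0406] 0.05523695758005973
tab top 194 [ 606.72 -177.88  228.53] ((596.1160888671875, -197.43312072753906), (60.401546478271484, 308.20941162109375), 15.450517654418945)
tumbler [([326.0, 226.0, 355.0, 255.0], 0.92)]
shaker []
```

View pics/s11.png

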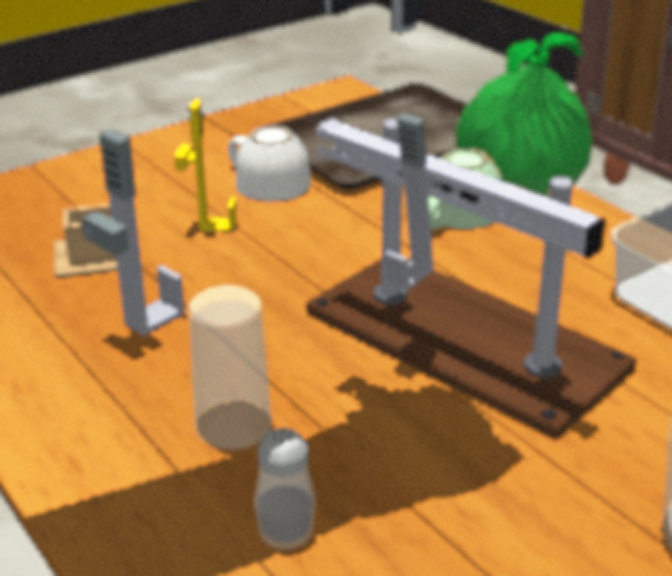

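View pics/w11.png

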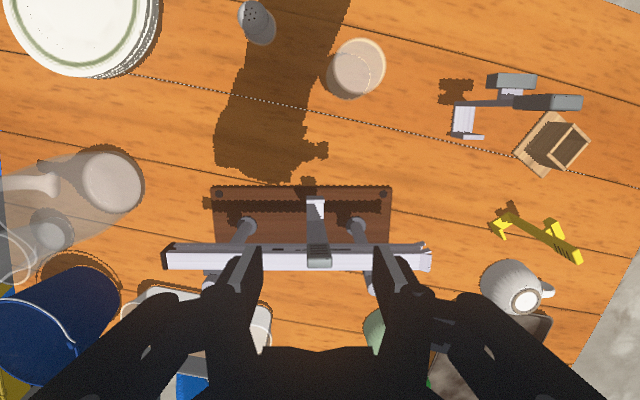

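```bash
python3 - <<'E'
from h import *
print(bot.get_obs()["time"]);print(bot.job_done())
E
```

```text
17.4667
the job is handed in; nothing more can be done
None
```

I lifted the smaller grey hook out of the holder, threaded its head into the flared end of the rail, and slid it in until it latched. It was handed in at 17.5 s, hanging in the rail with the gripper withdrawn above it.

- **Sliding in:** The ramped tooth pushed back with about 2–3 N, starting roughly 60 mm in from the mouth.
- **Latching:** I met the buffer about 40 mm after that and pressed it in gently, reading at most 7.4 N along the rail. That is roughly 5 mm of travel, well short of the 11 mm limit. The force dipped briefly as I advanced, which I took as the click.
- **Tug check:** A pull back of 7.7 N was held with almost no movement, so it is latched.
- **Final pictures:** They show the hook hanging in the channel, leaning slightly from play in the rail. The tumbler and shaker stand where they were. The last network search in the top camera did not find the shaker, but it shows upright in the scene and wrist pictures.
- **Not checked:** I could not read the buffer's position directly. The latch is judged from the force dip and the tug only.

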